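Release the latched filter tray of a fume filter unit with a pin

TASK

The filter tray of the fume filter unit is latched shut. Take the release pin from its wooden holder, push it down through the orange-ringed hole in the unit's top, gently and only until the tray pops out (never press hard, the latch behind the hole breaks), then stand the pin back in its holder as it was, and finally pull the tray out to its stop and let go. Leave the mug, the glue bottle and the power adapter where they are.

Things in the scene. Friction and masses are not known exactly. Their poses are not given: they have to be found in the camera images.
- unit: Fume filter unit: low box, 220 (its x) by 200 (its y) by 100 mm high, black sides, aluminium top with flat fan grille, fixed to the desk. Origin: centre of its underside; its -x face is the front with the tray; z up. Under the release hole, out of sight, lies a flat sprung latch pad, 18 mm across. Pressing the pin on unit, tray or latch pad with more than 20 N breaks it
- release_hole (a point): Centre of the release hole's mouth in the unit's top, 60 mm behind the front, 72 mm to +y of the middle; axes as the unit's. Round 10 mm hole, orange ring round it, straight down through 10 mm of plate. The latch pad lies 18 to 46 mm below the top (differs from unit to unit); it gives at about 5.5 N, trips after 6 to 7 mm (about 7 N) and meets a hard stop after 10 mm
- tray (a joint): How far the tray is out, in m: 0 shut (latched), 0.08 at its stop; it slides to the unit's -x. When the latch trips it springs out to about 0.04 by itself within a second, pin still in the hole or not; from there it stays where it is left and takes 1 to 4 N to pull
- tray_handle (a point): Middle of the tray's orange bar handle: a level round bar 10 mm thick and 90 mm long along the unit's y, 66 mm above the desk, its centre line 39 mm in front of the tray's black front panel (34 mm free gap) and 34 mm below the unit's top. It moves out with the tray; axes as the unit's
- pin_grip (a point): Centre of the release pin's square orange handle, 22 by 22 mm and 52 mm tall, upright; its z runs up along the pin, x and y are square to the handle's faces. Below the handle runs a 6 mm steel rod 78 mm long. Whole pin 50 to 100 g, loose, stands in the holder with the handle's underside resting on the holder's top
- pin_tip (a point): Rounded lower end of the pin's 6 mm rod, on its axis, 104 mm below pin_grip
- holder_hole (a point): Centre of the mouth of the hole in the wooden pin holder, a 70 by 70 mm block 80 mm high fixed to the desk; round hole of 14 mm, right through, mouth at the top face. z up
- mug: Blue mug, 76 mm across, 90 mm high, loose; origin at the centre of its underside. Leave alone
- glue: White glue bottle, 44 mm across, 120 mm high, loose; origin at the centre of its underside. Leave alone
- adapter: Black power adapter, 55 by 90 by 34 mm, loose; origin at the centre of its underside. Leave alone
Not all that is in view belongs to the job. There is more than one size of the part that bears pin_grip; the job needs the middle-sized.

How it is judged:
By the outcome, as a careful person would: the job done as asked, in the order asked, and still so for the second after the job is handed in, with the robot touching nothing.
It also fails if it takes over 72 s, if anything falls off the work surface, if the arm or the gripper's body presses on something with over 40 N, if the wrist force passes 120 N, or if a joint passes its speed limit or range.

ROBOT

A 6-joint arm with a two-finger parallel gripper is mounted at the origin on the work surface. World frame = base frame: x ahead of the robot, y to its left, z up, the work surface at z = 0. Lengths are in m, angles in rad, forces in N, time in s.
With the tool pointing down it reaches from about 0.225 to 0.875 m from the base axis. Payload 3.4 kg.
Tool frame: the origin (TCP) lies at the very end of the fingers, on their centre line; the grasp point (between the pads) lies 19 mm behind it; z points along the fingers, y is the direction in which the jaws open and shut (so a half turn about z gives the same grasp; the last joint's range is limited). The gripper opens to 85 mm and grips with 20 to 120 N. Pads are 22 mm wide; open, the fingers measure 114 mm over their backs; the gripper's body (76 mm by 85 mm) begins 54 mm behind the grasp point. The pads swing forward as they close: fully open they stand 13 mm farther back than shut.
Start: joints at [1.139, 0.276, 1.505, -0, 1.361, -0.121], TCP at [0.176, 0.547, 0.209] pointing down, gripper open.
Joint ranges: [-2.89, 2.89], [-0.75, 2.08], [0.22, 2.7], [-1.18, 4.32], [0.11, 2.71], [-2.7, 2.7]. Speed limits (rad/s): [2.57, 2.57, 3.14, 3.14, 3.14, 3.14].

INTERFACE

Orientations are given as a unit quaternion [w, x, y, z].
In Python, from rig import telemetry, optics, order gives the robot as it stands.
- The arm moves only by the shell command python3 -m creep 'ROWS' [FORCE]. ROWS is a JSON object of lists of equal length, an entry for each row: "slide": the shift along the world's x, y, z normalised to -1 to 1, where 1 is 0.15 m, a list of three; "twist": the turn, a rotation vector about the world's x, y, z normalised to -1 to 1, where 1 is 360 degrees, a list of three; "fingers": the gripper's target within -1 to 1 (fully open at 1, half-way at 0, shut at -1). A call has 1 to 20 rows; each row is the pose to reach, as a shift and turn from the pose commanded when the call began, turning the shorter way round; what a row does not reach only later rows make up. A row lasts 1/10 s, in which the tool goes at most 50 mm and 8.59 degrees, less where a joint would pass 70% of its speed; a pose out of reach is approached as far as the arm can. A call with a number of a shift or a turn outside -1 to 1 is refused whole. A call with a gripper value outside its range is refused whole. The fingers move at their own pace and stop on an object; FORCE is the grip in N (left out, the last holds). Time passes only in rows, so rows that repeat a pose let the fingers close. It gives the time, the measured TCP pose, the force and the opening at its end, in the units of the state.
- telemetry.get_state(): the state, without advancing time (a new reading comes with each control period).
- optics.get_image(name): name is "side" or "top" or "wrist"; returns a dict with "img" (420x560x3 uint8, blue, green, red), "depth" (420x560 float32, m along the optical axis (not along the pixel's ray), 0 where there is no reading), "fovy" (degrees; the focal length in pixels is half the picture's height over the tangent of half this angle, whatever the lens; pixels are square), "cx", "cy" (the principal point, pixels), "world_from_camera" (4x4, takes a point from camera to world coordinates). Camera axes: x right, y down, z forward; pixel columns grow to the right and rows downward; lengths in m; the calibration is good to about 2 mm. A picture is of the moment at which its call begins.
- order.sign_off(): hands the job in, once; it reports no verdict.
The state is a dict: "clock": time; "qpos": joint angles; "qd": joint speeds; "effort": joint torques, N m; "position": TCP position; "ee_rot": TCP orientation; "contact_force": force on the tool from outside, world axes, zero at the start; "moment": the same for the moment, N m; "width": finger opening in m.
Only numpy, scipy, OpenCV 4.12 (cv2) and the standard library are available. Lean on these libraries where they do the work, as an engineer would, in place of code of your own. Each camera call takes 0.05 s, during which the arm holds its last target.

## Working session

There is one attempt and no reset: what is moved stays moved. The work goes in short steps, Python scripts to look and compute and a shell command to move; the robot and the scene stay as the last step left them, time stands still between calls to the robot, and variables do not carry over. Pictures are saved under pics/ and viewed, and the job is handed in when it is done.

```bash
ls; mkdir -p pics; python3 - <<'E'
from rig import telemetry, optics
import cv2
print(telemetry.get_state())
import pickle
for n in ["side","top","wrist"]:
    d=optics.get_image(n); cv2.imwrite(f"pics/{n}0.png",d["img"]); pickle.dump(d,open(f"{n}0.pkl","wb"))
    print(n,d["fovy"],d["cx"],d["cy"],d["world_from_camera"].round(3).tolist())
E
```

```text
pics
{'clock': 0.0, 'qpos': array([ 1.13894810e+00,  2.76581756e-01,  1.50614256e+00,  4.42153368e-06,
        1.36071087e+00, -1.21019847e-01]), 'qd': array([ 4.26139213e-04,  7.88146833e-05,  2.43351463e-04, -2.09932213e-03,
       -2.33974851e-03,  1.30931092e-04]), 'effort': array([ 1.86071920e-03, -4.16784453e+01, -2.45804071e+01,  3.48927524e-04,
        1.09789224e-02,  4.09665040e-05]), 'position': array([0.17563251, 0.5469119 , 0.20824355]), 'ee_rot': array([-2.53518315e-04,  1.54789703e-01,  9.87947012e-01, -8.85701579e-04]), 'contact_force': array([-0.06334514,  0.37927276,  0.68035897]), 'moment': array([-0.05052226, -0.00534892, -0.03349725]), 'width': 0.08535966976963427}
side 56.07888840066835 274.89903549301255 205.56393824292127 [[0.964, -0.172, 0.204, 0.453], [-0.267, -0.631, 0.729, -0.604], [0.003, -0.757, -0.654, 0.619], [0.0, 0.0, 0.0, 1.0]]
top 56.63985510372059 284.62925070582196 207.16456205816857 [[-0.022, -0.997, 0.076, 0.545], [-1.0, 0.023, 0.018, -0.018], [-0.02, -0.075, -0.997, 0.885], [0.0, 0.0, 0.0, 1.0]]
wrist 66.63453041043718 279.9039611367794 204.1958620658789 [[0.307, 0.919, 0.248, 0.113], [0.952, -0.296, -0.082, 0.567], [-0.002, 0.261, -0.965, 0.372], [0.0, 0.0, 0.0, 1.0]]
```

View pics/top0.png

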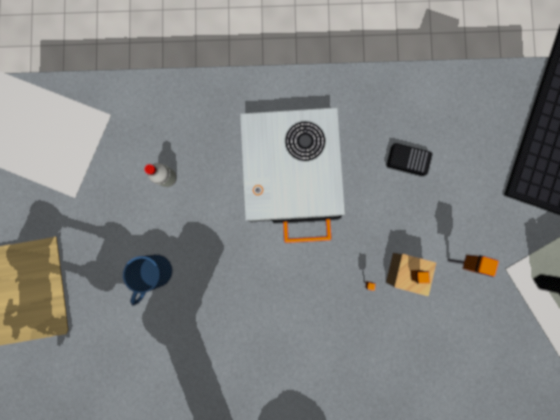

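View pics/side0.png

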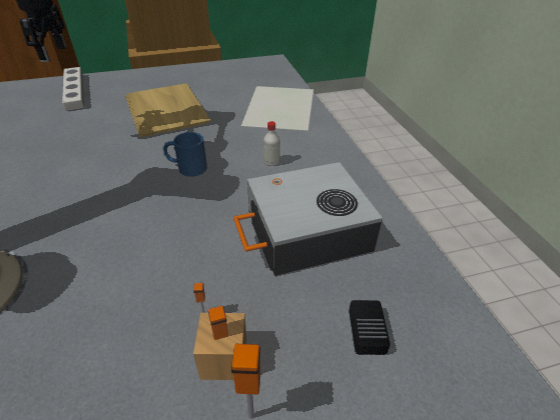

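View pics/wrist0.png

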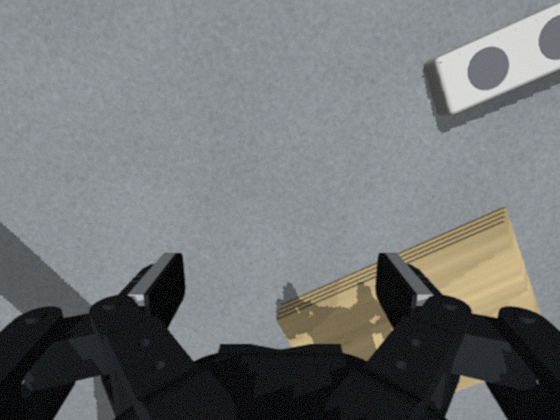

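The top view shows the unit at (290,165) with the ring at (258,190) and the handle at (307,238). The holder with its pin is at (414,275), and two other orange pins, small (370,286) and large (487,265), stand outside it. Next I'll measure these.

```bash
cat > h.py <<'E'
import numpy as np, cv2
def f(d): return d["img"].shape[0]/2/np.tan(np.radians(d["fovy"])/2)
def cloud(d):
    F=f(d); z=d["depth"]; v,u=np.mgrid[:z.shape[0],:z.shape[1]]
    p=np.stack([(u-d["cx"])/F*z,(v-d["cy"])/F*z,z],-1)
    T=d["world_from_camera"]; w=p@T[:3,:3].T+T[:3,3]; w[z<=0]=np.nan; return w
def ray(d,u,v,h):
    F=f(d); T=d["world_from_camera"]; r=T[:3,:3]@np.array([(u-d["cx"])/F,(v-d["cy"])/F,1]); o=T[:3,3]
    return o+r*(h-o[2])/r[2]
def proj(d,p):
    T=d["world_from_camera"]; c=T[:3,:3].T@(np.asarray(p)-T[:3,3]); F=f(d)
    return c[0]/c[2]*F+d["cx"],c[1]/c[2]*F+d["cy"]
def orange(d):
    hsv=cv2.cvtColor(d["img"],cv2.COLOR_BGR2HSV)
    return cv2.inRange(hsv,(5,190,90),(16,255,255))
def blobs(d,m,amin=8):
    n,l,s,c=cv2.connectedComponentsWithStats(m)
    return [(i,s[i],c[i],l==i) for i in range(1,n) if s[i][4]>=amin]
E
python3 - <<'E'
import pickle,numpy as np,cv2
from h import *
np.set_printoptions(precision=4,suppress=True)
for n in ["top","side"]:
    d=pickle.load(open(n+"0.pkl","rb")); w=cloud(d)
    for i,s,c,m in blobs(d,orange(d)):
        q=w[m]; q=q[~np.isnan(q[:,0])]
        zt=np.percentile(q[:,2],95); t=q[q[:,2]>zt-.006]
        print(n,s,c.round(1),"z95",zt.round(4),"topmean",t.mean(0),"n",len(t),"min",np.percentile(q,3,0),"max",np.percentile(q,97,0))
    # unit top
    mm=(abs(w[...,2]-.1)<.006)&(w[...,0]>.4)&(d["img"].min(-1)>90)
    for i,s,c,m in blobs(d,mm.astype(np.uint8),300):
        pts=w[m][:,:2].astype(np.float32); r=cv2.minAreaRect(pts); print("unit?",s,r,w[m][:,2].mean())
    mm=(abs(w[...,2]-.08)<.006)&(cv2.inRange(cv2.cvtColor(d["img"],cv2.COLOR_BGR2HSV),(8,60,80),(25,190,255))>0)
    for i,s,c,m in blobs(d,mm.astype(np.uint8),100):
        pts=w[m][:,:2].astype(np.float32); r=cv2.minAreaRect(pts); print("holder?",s,r,w[m][:,2].mean())
    im=cv2.resize(d["img"][(120 if n=="top" else 150):(320 if n=="top" else 410),(230 if n=="top" else 170):(510 if n=="top" else 450)],None,fx=2.8 if n=="top" else 2,fy=2.8 if n=="top" else 2,interpolation=cv2.INTER_CUBIC); cv2.imwrite(f"pics/{n}0z.png",im)
E
```

```text
top [284 219  47  23 200] [307.3 233.3] z95 0.0727 topmean [ 0.5509 -0.0499  0.0702] n 194 min [ 0.536  -0.0956  0.0674] max [ 0.5778 -0.0015  0.0794]
top [478 257  20  19  84] [485.1 265.3] z95 0.1822 topmean [ 0.4863 -0.3601  0.1797] n 81 min [ 0.4701 -0.3786  0.1762] max [ 0.5011 -0.3483  0.1824]
top [417 271  12  12  46] [422.  276.7] z95 0.1331 topmean [ 0.4625 -0.264   0.1308] n 40 min [ 0.4532 -0.2752  0.1153] max [ 0.4727 -0.2545  0.134 ]
top [367 283   7   6  14] [368.9 284.7] z95 0.0875 topmean [ 0.4444 -0.171   0.085 ] n 13 min [ 0.4381 -0.1778  0.0802] max [ 0.448  -0.1672  0.088 ]
unit? [ 240  108  105  113 9301] ((0.6937756538391113, -0.019751600921154022), (0.22081467509269714, 0.20013177394866943), 2.035207748413086) 0.09933416535503205
holder? [394 254  42  42 974] ((0.46190181374549866, -0.26577532291412354), (0.07169800251722336, 0.07004738599061966), 73.54236602783203) 0.07938749379691014
side [234 213  33  38 267] [246.6 233. ] z95 0.0725 topmean [ 0.5487 -0.0561  0.0706] n 264 min [ 0.5344 -0.0982  0.0669] max [ 0.5757 -0.0035  0.0726]
side [194 283   9   8  59]
[... 657 characters left out ...]
1806] n 625 min [ 0.4691 -0.3826  0.1751] max [ 0.4988 -0.3527  0.1824]
side [234 373  25  21 455] [246.2 383.1] z95 0.1624 topmean [ 0.4808 -0.3804  0.1606] n 81 min [ 0.4678 -0.384   0.1144] max [ 0.4931 -0.3761  0.1634]
unit? [461   0  99  42 318] ((1.9670814275741577, 0.9632391929626465), (0.016443515196442604, 0.6410807371139526), 0.15368296205997467) 0.09989619397997604
unit? [ 247  162  135   81 5922] ((0.6926024556159973, -0.018766537308692932), (0.22119289636611938, 0.20376498997211456), 2.152538776397705) 0.100615211091014
holder? [ 193  313   51   44 1509] ((0.46104681491851807, -0.2658592164516449), (0.07108315080404282, 0.06996942311525345), 74.1634292602539) 0.08033234893551644
```

View pics/top0z.png

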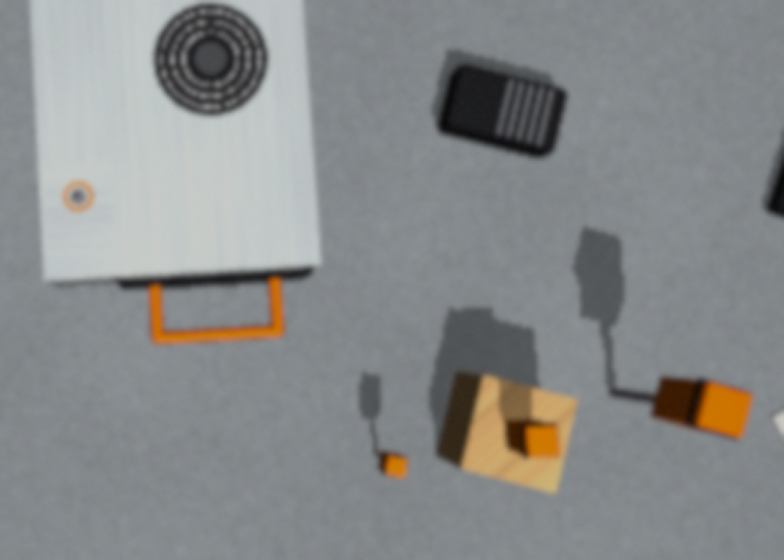

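View pics/side0z.png

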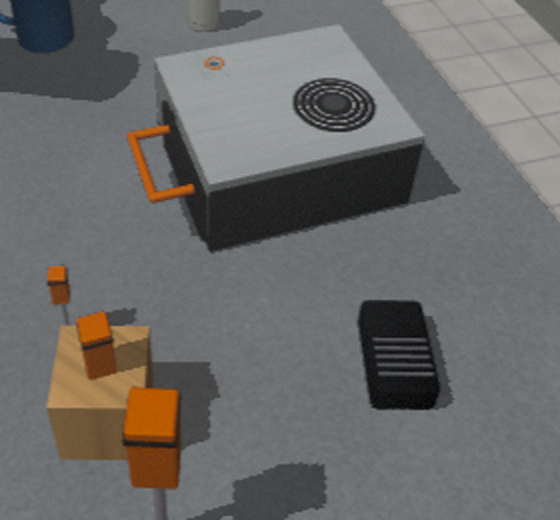

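The side view confirms the layout. The middle pin's top is at z≈0.132, as expected for a 52 mm handle on an 80 mm block. I'll work out the pin's yaw, the ring and the handle more exactly.

```bash
python3 - <<'E'
import pickle,numpy as np,cv2
from h import *
np.set_printoptions(precision=4,suppress=True)
for n in ["top","side"]:
    d=pickle.load(open(n+"0.pkl","rb")); w=cloud(d)
    m=(w[...,2]>.126)&(w[...,2]<.14)&(np.hypot(w[...,0]-.462,w[...,1]+.266)<.025)
    v,u=np.nonzero(m); P=np.array([ray(d,a,b,.132)[:2] for a,b in zip(u,v)],np.float32)
    print(n,"pin top",cv2.minAreaRect(P),len(P))
    # ring: saturated pixels on unit's top
    hsv=cv2.cvtColor(d["img"],cv2.COLOR_BGR2HSV)
    m=(hsv[...,1]>55)&(hsv[...,0]<25)&(np.hypot(w[...,0]-.64,w[...,1]-.05)<.02)
    v,u=np.nonzero(m); P=np.array([ray(d,a,b,.1)[:2] for a,b in zip(u,v)],np.float32)
    print("ring",P.mean(0),cv2.minEnclosingCircle(P),len(P))
    m=(orange(d)>0)&(abs(w[...,2]-.07)<.01)&(w[...,0]<.5475)&(w[...,0]>.5); q=w[m]; print("bar",q.mean(0),q.min(0),q.max(0))
c=np.array([.6932,-.0193]);t=np.radians(2.08);R=np.array([[np.cos(t),-np.sin(t)],[np.sin(t),np.cos(t)]])
print("hole from unit",c+R@[-.05,.072], "unit-frame ring")
E
```

```text
top pin top ((0.4628804326057434, -0.2645815908908844), (0.022905591875314713, 0.022558100521564484), 88.86786651611328) 149
ring [0.6417 0.0502] ((0.6414925456047058, 0.05038028582930565), 0.011017045937478542) 53
bar [ 0.5401 -0.0487  0.0697] [ 0.5357 -0.097   0.0669] [ 0.5466 -0.0029  0.0734]
side pin top ((0.46081891655921936, -0.2682540714740753), (0.02232268825173378, 0.026269832625985146), 1.6110223531723022) 236
ring [0.6406 0.0521] ((0.6416351199150085, 0.05225791782140732), 0.011646169237792492) 38
bar [ 0.5389 -0.0531  0.0708] [ 0.5334 -0.0984  0.0665] [ 0.5469 -0.0034  0.0734]
hole from unit [0.6406 0.0508] unit-frame ring
```

```bash
python3 -m creep '{"slide":[[0.2,-0.55,0.2],[0.32,-0.9,0.3],[0.32,-0.9,0.3]],"twist":[[0,0,0.01],[0,0,0.02],[0,0,0.02]],"fingers":[0.3,0.3,0.3]}' 40
```

```text
clock: 0.45
position: [0.2239, 0.4111, 0.2539]
ee_rot: [-0.0, 0.091, 0.996, -0.001]
contact_force: [0.4, 1.5, 1.2]
width: 0.0558
```

```bash
python3 -m creep '{"slide":[[0.32,-0.9,0],[0.32,-0.9,0],[0.32,-0.9,0]],"twist":[[0,0,0.015],[0,0,0.03],[0,0,0.03]],"fingers":[0.3,0.3,0.3]}'
python3 -m creep '{"slide":[[0.32,-0.9,0],[0.32,-0.9,0],[0.32,-0.9,0]],"twist":[[0,0,0],[0,0,0],[0,0,0]],"fingers":[0.3,0.3,0.3]}'
python3 -m creep '{"slide":[[0.32,-0.9,0],[0.32,-0.9,0],[0.32,-0.9,0]],"twist":[[0,0,0],[0,0,0],[0,0,0]],"fingers":[0.3,0.3,0.3]}'
python3 -m creep '{"slide":[[0.32,-0.9,0],[0.32,-0.9,0],[0.32,-0.9,0]],"twist":[[0,0,0],[0,0,0],[0,0,0]],"fingers":[0.3,0.3,0.3]}'
python3 -m creep '{"slide":[[0.2,-0.6,0],[0.25,-0.9,0],[0.25,-0.9,0],[0.25,-0.9,0],[0.25,-0.9,0]],"twist":[[0,0,0],[0,0,0],[0,0,0],[0,0,0],[0,0,0]],"fingers":[0.3,0.3,0.3,0.3,0.3]}'
python3 - <<'E'
from rig import telemetry, optics
import cv2,pickle,numpy as np
for n in ["wrist","side"]:
    d=optics.get_image(n); cv2.imwrite(f"pics/{n}1.png",d["img"]); pickle.dump(d,open(f"{n}1.pkl","wb"))
s=telemetry.get_state();print(s["clock"],s["position"],s["ee_rot"],s["qpos"])
E
```

```text
clock: 0.75
position: [0.2718, 0.2754, 0.2541]
ee_rot: [0.0, -0.003, 1.0, -0.0]
contact_force: [0.2, 0.3, 0.3]
width: 0.0552
clock: 1.05
position: [0.3198, 0.1405, 0.2541]
ee_rot: [0.0, -0.002, 1.0, -0.0]
contact_force: [1.8, 0.5, 0.1]
width: 0.0553
clock: 1.35
position: [0.368, 0.0053, 0.2542]
ee_rot: [0.0, -0.001, 1.0, -0.0]
contact_force: [0.8, -0.2, -0.3]
width: 0.0553
clock: 1.65
position: [0.416, -0.1299, 0.2539]
ee_rot: [0.0, -0.001, 1.0, -0.0]
contact_force: [0.3, 1.2, -0.1]
width: 0.0557
clock: 2.15
position: [0.4529, -0.2627, 0.2532]
ee_rot: [-0.001, -0.001, 1.0, 0.001]
contact_force: [-0.2, 0.4, 0.0]
width: 0.0559
2.25 [ 0.45276226 -0.26115992  0.25378397] [-4.41152372e-04 -1.90346771e-03  9.99997833e-01  7.18161176e-04] [-6.56811279e-01  1.74728481e-01  1.53082883e+00  6.01077684e-04
  1.43761225e+00 -2.23149483e+00]
```

View pics/wrist1.png

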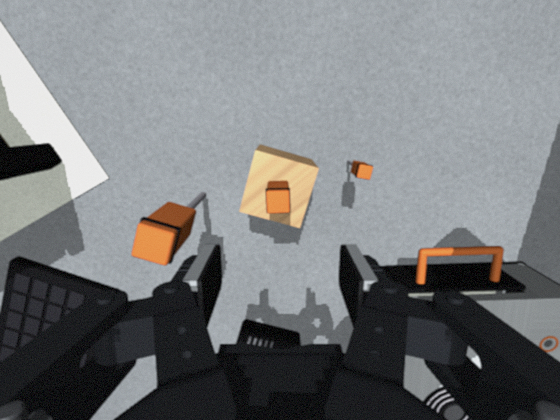

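The wrist view shows the middle pin upright in the holder at (278,200), square with the image axes. The large pin is at (155,240) and the small one at (362,170). Now measuring it from here.

```bash
python3 - <<'E'
import pickle,numpy as np,cv2
from h import *
np.set_printoptions(precision=4,suppress=True)
d=pickle.load(open("wrist1.pkl","rb")); w=cloud(d)
reg=np.hypot(w[...,0]-.462,w[...,1]+.266)<.03
m=(w[...,2]>.129)&(w[...,2]<.14)&reg
v,u=np.nonzero(m); P=np.array([ray(d,a,b,.132)[:2] for a,b in zip(u,v)],np.float32)
print("pin top",cv2.minAreaRect(P),P.mean(0),len(P),np.nanmedian(w[m][:,2]))
mm=(abs(w[...,2]-.08)<.005)&(np.hypot(w[...,0]-.462,w[...,1]+.266)<.06)
pts=w[mm][:,:2].astype(np.float32);print("block",cv2.minAreaRect(pts),np.median(w[mm][:,2]))
m2=(orange(d)>0)&reg
v,u=np.nonzero(m2); print(u.min(),u.max(),v.min(),v.max())
# ring, bar
hsv=cv2.cvtColor(d["img"],cv2.COLOR_BGR2HSV)
m=(hsv[...,1]>55)&(hsv[...,0]<25)&(np.hypot(w[...,0]-.64,w[...,1]-.05)<.02)
v,u=np.nonzero(m); P=np.array([ray(d,a,b,.1)[:2] for a,b in zip(u,v)],np.float32)
print("ring",P.mean(0),cv2.minEnclosingCircle(P),len(P))
m=(orange(d)>0)&(abs(w[...,2]-.07)<.012)&(w[...,0]<.5475)&(w[...,0]>.5)&(w[...,1]>-.15); q=w[m]; print("bar",q.mean(0),q.min(0),q.max(0))
cv2.imwrite("pics/w1z.png",cv2.resize(d["img"][140:235,230:330],None,fx=6,fy=6,interpolation=cv2.INTER_CUBIC))
E
```

```text
pin top ((0.46118471026420593, -0.26590752601623535), (0.021970350295305252, 0.021183732897043228), 0.40322598814964294) [ 0.4612 -0.2657] 530 0.13126664205764685
block ((0.4622247815132141, -0.2657007873058319), (0.07012571394443512, 0.07081183791160583), 74.22261047363281) 0.07940161066379606
269 287 182 190
ring [0.6402 0.0511] ((0.6409043669700623, 0.05064056068658829), 0.011409077793359756) 126
bar [ 0.5361 -0.0303  0.0686] [ 0.5326 -0.0977  0.065 ] [ 0.5453 -0.003   0.0711]
```

View pics/w1z.png

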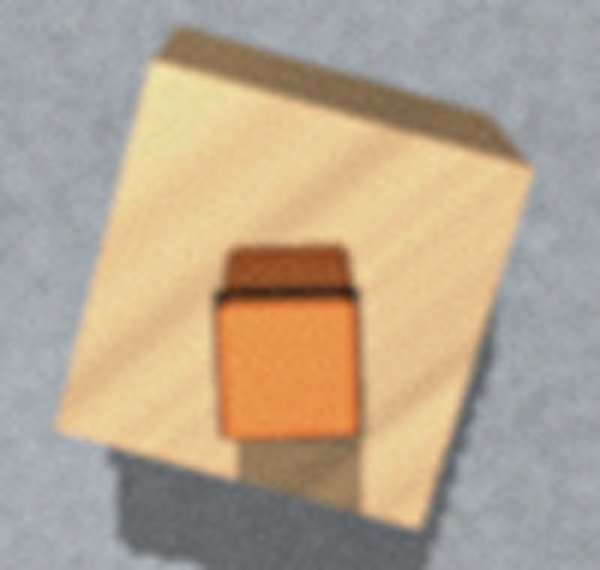

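```bash
python3 -m creep '{"slide":[[0.055,-0.02,-0.3],[0.055,-0.02,-0.55],[0.055,-0.02,-0.7],[0.055,-0.02,-0.75],[0.055,-0.02,-0.75],[0.055,-0.02,-0.75]],"twist":[[0,0,0],[0,0,0],[0,0,0],[0,0,0],[0,0,0],[0,0,0]],"fingers":[0.3,0.3,0.3,0.3,0.3,0.3]}'
python3 - <<'E'
from rig import telemetry, optics
import cv2
for n in ["wrist"]:
    d=optics.get_image(n); cv2.imwrite(f"pics/{n}2.png",d["img"])
E
```

```text
clock: 2.85
position: [0.4625, -0.2653, 0.1431]
ee_rot: [0.001, -0.002, 1.0, -0.001]
contact_force: [-0.1, 0.1, 0.2]
width: 0.0555
```

View pics/wrist2.png

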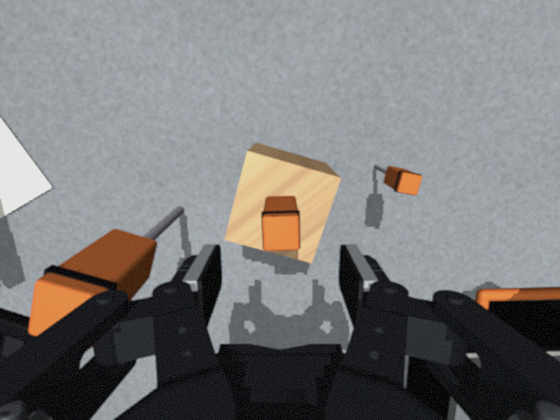

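The pin's handle at (281,230) is centred between the jaws. Next I'll lower, close gently and check the force.

```bash
python3 -m creep '{"slide":[[-0.005,0,-0.15],[-0.005,0,-0.3],[-0.005,0,-0.35],[-0.005,0,-0.35],[-0.005,0,-0.35],[-0.005,0,-0.35],[-0.005,0,-0.35],[-0.005,0,-0.35],[-0.005,0,-0.35],[-0.005,0,-0.35]],"twist":[[0,0,0],[0,0,0],[0,0,0],[0,0,0],[0,0,0],[0,0,0],[0,0,0],[0,0,0],[0,0,0],[0,0,0]],"fingers":[0.3,0.3,0.3,0.3,-0.6,-0.6,-0.6,-0.6,-0.6,-0.6]}' 40
```

```text
clock: 3.9
position: [0.4616, -0.2659, 0.0904]
ee_rot: [0.001, -0.002, 1.0, -0.001]
contact_force: [-1.2, 0.9, 5.5]
width: 0.0211
```

```bash
python3 -m creep '{"slide":[[0,0,0.05],[0,0,0.2],[0,0,0.4],[0,0,0.6],[0,0,0.8],[0,0,0.9],[0,0,0.9],[0,0,0.9]],"twist":[[0,0,0],[0,0,0],[0,0,0],[0,0,0],[0,0,0],[0,0,0],[0,0,0],[0,0,0]],"fingers":[-0.6,-0.6,-0.6,-0.6,-0.6,-0.6,-0.6,-0.6]}'
python3 - <<'E'
from rig import telemetry, optics
import cv2,pickle
for n in ["wrist","side"]:
    d=optics.get_image(n); cv2.imwrite(f"pics/{n}3.png",d["img"]); pickle.dump(d,open(f"{n}3.pkl","wb"))
print(telemetry.get_state()["contact_force"])
E
```

```text
clock: 4.7
position: [0.4604, -0.2651, 0.2237]
ee_rot: [-0.0, -0.002, 1.0, 0.0]
contact_force: [-0.8, 0.4, -1.5]
width: 0.0214
[-1.3529186  -0.31703895 -0.77941671]
```

View pics/side3.png

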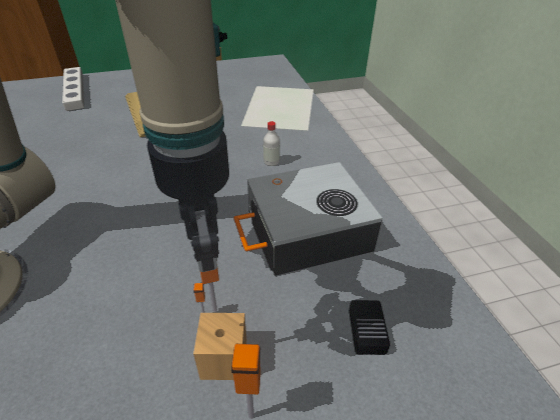

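View pics/wrist3.png

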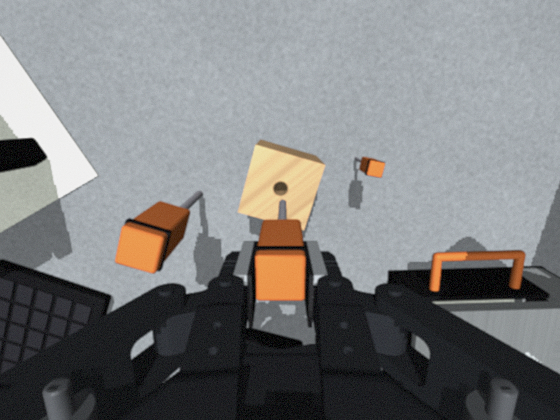

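The pin is held, with its rod tip near (283,203) in the wrist view and (213,313) in the side view. The empty holder hole is at (281,188) and (220,333). I'll compute the tip's offset from the TCP.

```bash
python3 - <<'E'
import pickle,numpy as np,cv2
from h import *
np.set_printoptions(precision=4,suppress=True)
for n,box,hb in [("wrist",(268,298,185,225),(270,292,178,198)),("side",(200,224,278,322),(212,228,326,341))]:
    d=pickle.load(open(n+"3.pkl","rb")); im=d["img"]
    a,b,c,e=hb; g=cv2.cvtColor(im,cv2.COLOR_BGR2GRAY).astype(int)[c:e,a:b]; m=g<(g.min()+np.median(g))/2
    v,u=np.nonzero(m); print(n,"hole px",u.mean()+a,v.mean()+c,m.sum(),ray(d,u.mean()+a,v.mean()+c,.08))
    a,b,c,e=box; z=cv2.resize(im[c-10:e+10,a-15:b+15],None,fx=9,fy=9,interpolation=cv2.INTER_CUBIC)
    cv2.imwrite(f"pics/{n}3z.png",z)
    w=cloud(d); q=(w[...,2]>.12)&(w[...,2]<.205)&(np.hypot(w[...,0]-.461,w[...,1]+.266)<.03)
    P=w[q]
    for lo in np.arange(.12,.205,.01):
        s=P[(P[:,2]>=lo)&(P[:,2]<lo+.01)]
        if len(s): print(lo.round(3),len(s),s.mean(0))
    for zz in (.1335,.1365): print("expected tip px",proj(d,[.461,-.266,zz]))
E
```

```text
wrist hole px 280.0074074074074 187.77777777777777 135 [ 0.4606 -0.2652  0.08  ]
0.13 4 [ 0.458  -0.2635  0.1387]
0.14 25 [ 0.4583 -0.2637  0.1453]
0.15 24 [ 0.4584 -0.2643  0.1553]
0.16 32 [ 0.4582 -0.264   0.1654]
0.17 30 [ 0.4582 -0.2641  0.1753]
0.18 34 [ 0.4582 -0.2644  0.1845]
0.19 1 [ 0.4576 -0.2646  0.1902]
expected tip px (np.float64(279.09857293239344), np.float64(201.9381761091732))
expected tip px (np.float64(279.0887645006344), np.float64(202.8724932070364))
side hole px 219.22413793103448 332.67241379310343 58 [ 0.4609 -0.2658  0.08  ]
0.13 6 [ 0.4599 -0.2655  0.1386]
0.14 16 [ 0.4593 -0.2656  0.1449]
0.15 18 [ 0.4596 -0.2657  0.1546]
0.16 17 [ 0.4592 -0.2661  0.1649]
0.17 20 [ 0.4595 -0.2663  0.1744]
0.18 23 [ 0.4596 -0.2661  0.185 ]
0.19 17 [ 0.4593 -0.2666  0.1952]
0.2 10 [ 0.4598 -0.2668  0.2017]
expected tip px (np.float64(215.96436607863882), np.float64(312.3784639520091))
expected tip px (np.float64(215.76599225779108), np.float64(311.1603139887239))
```

View pics/wrist3z.png

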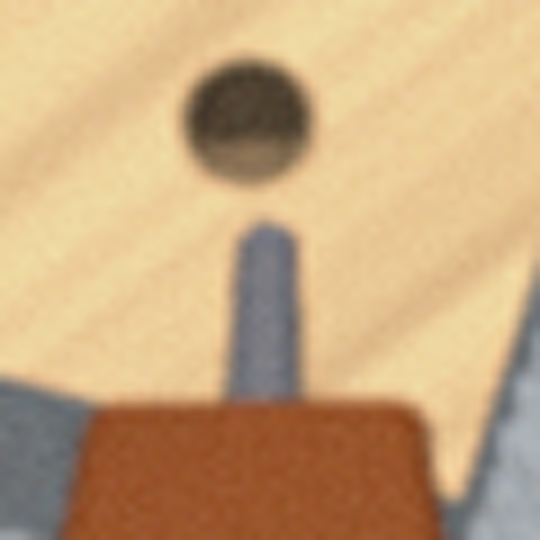

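View pics/side3z.png

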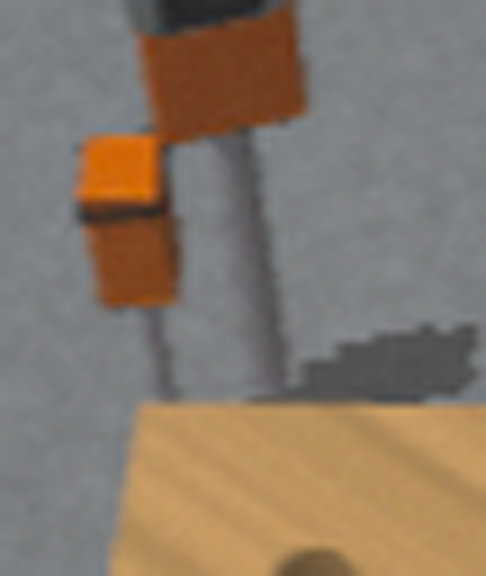

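```bash
python3 -m creep '{"slide":[[0.13,0.22,0],[0.27,0.47,0],[0.4,0.7,0]],"twist":[[0,0,0],[0,0,0],[0,0,0]],"fingers":[-0.6,-0.6,-0.6]}'
python3 -m creep '{"slide":[[0.13,0.22,0],[0.27,0.47,0],[0.4,0.7,0]],"twist":[[0,0,0],[0,0,0],[0,0,0]],"fingers":[-0.6,-0.6,-0.6]}'
python3 -m creep '{"slide":[[0.13,0.25,0],[0.27,0.5,0],[0.36,0.64,0],[0.4,0.69,-0.05],[0.4,0.69,-0.1],[0.4,0.69,-0.1],[0.4,0.69,-0.1],[0.4,0.69,-0.1]],"twist":[[0,0,0],[0,0,0],[0,0,0],[0,0,0],[0,0,0],[0,0,0],[0,0,0],[0,0,0]],"fingers":[-0.6,-0.6,-0.6,-0.6,-0.6,-0.6,-0.6,-0.6]}'
cat > look.py <<'E'
from rig import telemetry, optics
import cv2,pickle,sys,numpy as np
from h import *
k=sys.argv[1]
for n,b in [("wrist",(245,315,150,235)),("side",(245,315,140,210))]:
    d=optics.get_image(n); pickle.dump(d,open(f"{n}{k}.pkl","wb")); cv2.imwrite(f"pics/{n}{k}.png",d["img"])
    a,b_,c,e=b; cv2.imwrite(f"pics/{n}{k}z.png",cv2.resize(d["img"][c:e,a:b_],None,fx=7,fy=7,interpolation=cv2.INTER_CUBIC))
s=telemetry.get_state();print(s["clock"],s["position"].round(4),s["contact_force"].round(2))
E
python3 look.py 4
```

```text
clock: 5.1
position: [0.5206, -0.1589, 0.2225]
ee_rot: [-0.001, -0.001, 1.0, 0.001]
contact_force: [0.8, -0.4, -0.5]
width: 0.0212
clock: 5.4
position: [0.5807, -0.0535, 0.2224]
ee_rot: [-0.001, -0.002, 1.0, 0.0]
contact_force: [0.6, -0.5, 0.2]
width: 0.0211
clock: 6.2
position: [0.6404, 0.0468, 0.2093]
ee_rot: [0.0, -0.001, 1.0, -0.0]
contact_force: [1.2, -0.3, -0.2]
width: 0.021
6.3 [0.6407 0.0471 0.2097] [-0.25 -0.24 -0.53]
```

View pics/wrist4.png

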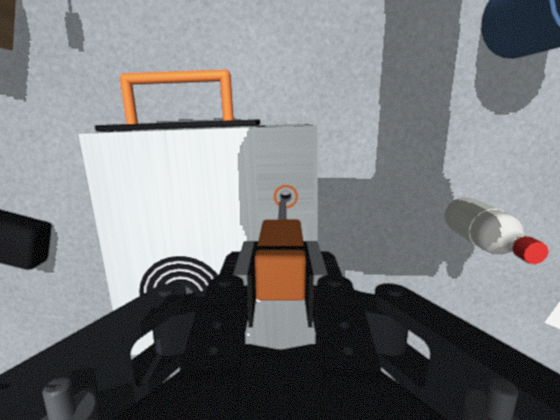

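View pics/side4.png

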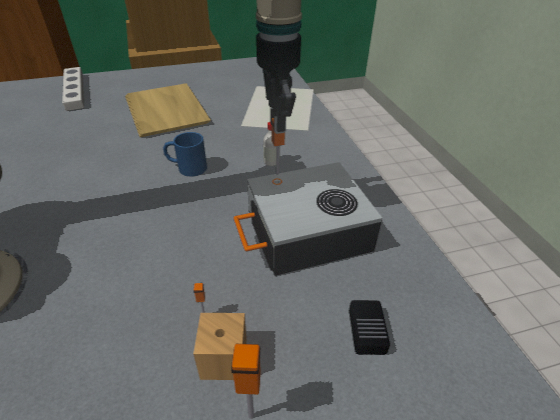

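View pics/wrist4z.png

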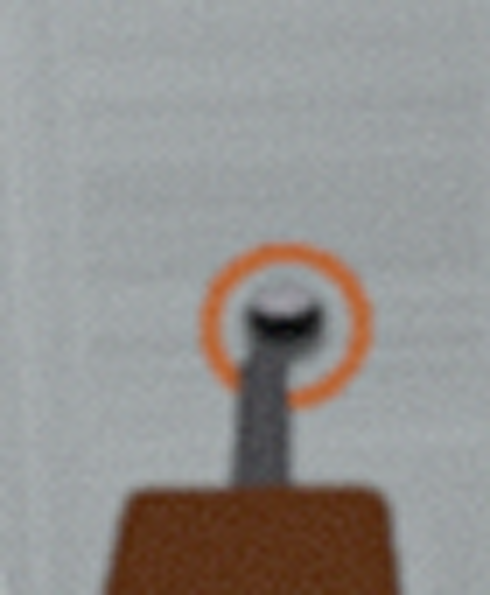

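View pics/side4z.png

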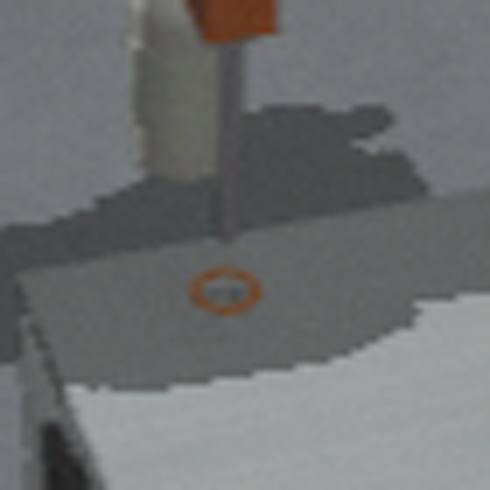

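```bash
python3 - <<'E'
import pickle,numpy as np
from h import *
np.set_printoptions(precision=4,suppress=True)
w=pickle.load(open("wrist4.pkl","rb")); s=pickle.load(open("side4.pkl","rb"))
def px(z,b): return (z[0]+.5)/7-.5+b[0],(z[1]+.5)/7-.5+b[1]
W=(245,150);S=(245,140)
print("ring w",ray(w,*px((286,325),W),.1)," s",ray(s,*px((226,291),S),.1))
for zz in (.121,.124,.127): print(zz,"tipsphere w",ray(w,*px((266,365),W),zz)," s",ray(s,*px((230,228),S),zz))
for n,d in (("w",w),("s",s)):
    c=cloud(d); m=(c[...,2]>.115)&(c[...,2]<.2)&(np.hypot(c[...,0]-.6407,c[...,1]-.05)<.02)
    P=c[m]
    for lo in np.arange(.115,.2,.01):
        q=P[(P[:,2]>=lo)&(P[:,2]<lo+.01)]
        if len(q): print(n,lo.round(3),len(q),q.mean(0))
E
```

```text
ring w [0.6407 0.0513 0.1   ]  s [0.6412 0.0517 0.1   ]
0.121 tipsphere w [0.6404 0.0486 0.121 ]  s [0.6434 0.0555 0.121 ]
0.124 tipsphere w [0.6396 0.0486 0.124 ]  s [0.6422 0.0515 0.124 ]
0.127 tipsphere w [0.6388 0.0486 0.127 ]  s [0.6411 0.0475 0.127 ]
w 0.115 4 [0.6382 0.0473 0.1245]
w 0.125 21 [0.6382 0.0483 0.1299]
w 0.135 28 [0.6384 0.0477 0.1397]
w 0.145 30 [0.6383 0.0476 0.15  ]
w 0.155 33 [0.6383 0.0478 0.16  ]
w 0.165 34 [0.6383 0.0474 0.1697]
w 0.175 2 [0.6377 0.0472 0.1755]
w 0.195 1 [0.6306 0.0369 0.1996]
s 0.115 1 [0.6396 0.0454 0.1239]
s 0.125 12 [0.6399 0.0468 0.1294]
s 0.135 10 [0.6393 0.0455 0.1407]
s 0.145 13 [0.6395 0.0458 0.1501]
s 0.155 12 [0.6394 0.0457 0.1606]
s 0.165 12 [0.6393 0.0456 0.1705]
s 0.175 13 [0.639  0.0454 0.1808]
s 0.185 11 [0.6392 0.0449 0.1904]
```

```bash
python3 -m creep '{"slide":[[0.003,0.021,-0.03],[0.003,0.021,-0.07],[0.003,0.021,-0.1],[0.003,0.021,-0.1],[0.003,0.021,-0.1]],"twist":[[0,0,0],[0,0,0],[0,0,0],[0,0,0],[0,0,0]],"fingers":[-0.6,-0.6,-0.6,-0.6,-0.6]}'
python3 look.py 5
```

```text
clock: 6.8
position: [0.6411, 0.0514, 0.1937]
ee_rot: [-0.0, -0.002, 1.0, 0.0]
contact_force: [0.4, 0.6, 0.8]
width: 0.0213
6.9 [0.6414 0.0513 0.1942] [-0.95  0.25 -1.35]
```

View pics/wrist5z.png

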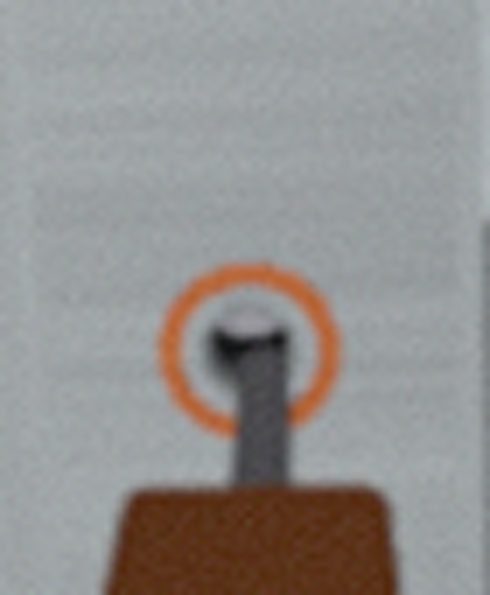

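View pics/side5z.png

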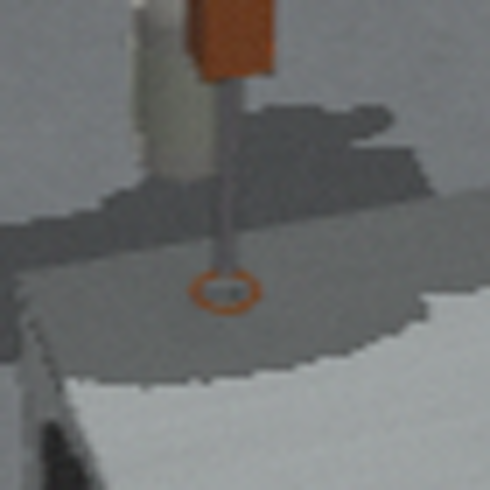

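```bash
python3 - <<'E'
import pickle,numpy as np
from h import *
np.set_printoptions(precision=4,suppress=True)
w=pickle.load(open("wrist5.pkl","rb")); s=pickle.load(open("side5.pkl","rb"))
def px(z,b): return (z[0]+.5)/7-.5+b[0],(z[1]+.5)/7-.5+b[1]
W=(245,150);S=(245,140)
print("ring w",ray(w,*px((251,350),W),.1)," s",ray(s,*px((226,291),S),.1))
print("tip w",ray(w,*px((264,370),W),.109)," s",ray(s,*px((227,262),S),.109))
for n,d in (("w",w),("s",s)):
    c=cloud(d); m=(c[...,2]>.11)&(c[...,2]<.18)&(np.hypot(c[...,0]-.6407,c[...,1]-.05)<.02)
    P=c[m]
    for lo in np.arange(.11,.18,.015):
        q=P[(P[:,2]>=lo)&(P[:,2]<lo+.015)]
        if len(q): print(n,lo.round(3),len(q),q.mean(0))
    # where should a vertical rod over the ring centre be in image
    r=ray(w,*px((251,350),W),.1) if n=="w" else ray(s,*px((226,291),S),.1)
    b=W if n=="w" else S
    for z in (.103,.109,.13,.15):
        p=proj(d,[r[0],r[1],z]); print(" ideal zoom px z",z,[(p[0]-b[0]+.5)*7-.5,(p[1]-b[1]+.5)*7-.5])
E
```

```text
ring w [0.6406 0.0515 0.1   ]  s [0.6412 0.0517 0.1   ]
tip w [0.6407 0.053  0.109 ]  s [0.6422 0.0545 0.109 ]
w 0.11 34 [0.639  0.0525 0.1181]
w 0.125 44 [0.639  0.0523 0.1326]
w 0.14 51 [0.639  0.0522 0.1478]
w 0.155 16 [0.6388 0.0519 0.1575]
 ideal zoom px z 0.103 [np.float64(251.0243278437565), np.float64(356.27857229475217)]
 ideal zoom px z 0.109 [np.float64(251.07462613643457), np.float64(369.2596432868272)]
 ideal zoom px z 0.13 [np.float64(251.27002436716998), np.float64(419.6883590509417)]
 ideal zoom px z 0.15 [np.float64(251.48993969733687), np.float64(476.44449054429447)]
s 0.11 11 [0.6398 0.0503 0.1171]
s 0.125 12 [0.6399 0.0507 0.1318]
s 0.14 15 [0.6406 0.0501 0.1476]
s 0.155 18 [0.6406 0.0502 0.1624]
s 0.17 12 [0.6404 0.0495 0.1751]
 ideal zoom px z 0.103 [np.float64(226.06328468336432), np.float64(283.2625667924174)]
 ideal zoom px z 0.109 [np.float64(226.1907306549602), np.float64(267.6805232334689)]
 ideal zoom px z 0.13 [np.float64(226.6462118913015), np.float64(211.99160363801133)]
 ideal zoom px z 0.15 [np.float64(227.09413611570278), np.float64(157.22663391524293)]
```

The ring centre is at (280.9,199.9) in the wrist view and the tip is about 1.4 mm too far to +y and 1 mm to +x. I'll correct that and then creep in.

```bash
python3 -m creep '{"slide":[[-0.006,-0.009,0],[-0.006,-0.009,0],[-0.006,-0.009,-0.01],[-0.006,-0.009,-0.02],[-0.006,-0.009,-0.03],[-0.006,-0.009,-0.04],[-0.006,-0.009,-0.05],[-0.006,-0.009,-0.05]],"twist":[[0,0,0],[0,0,0],[0,0,0],[0,0,0],[0,0,0],[0,0,0],[0,0,0],[0,0,0]],"fingers":[-0.6,-0.6,-0.6,-0.6,-0.6,-0.6,-0.6,-0.6]}'
python3 look.py 6
```

```text
clock: 7.7
position: [0.6402, 0.05, 0.1862]
ee_rot: [-0.0, -0.002, 1.0, 0.0]
contact_force: [-0.3, 0.3, -0.7]
width: 0.0211
7.8 [0.6403 0.05   0.1865] [-0.16 -0.13  0.22]
```

View pics/wrist6z.png

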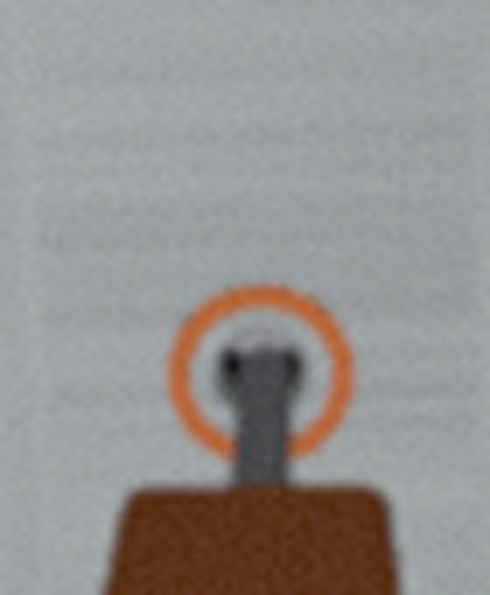

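View pics/side6z.png

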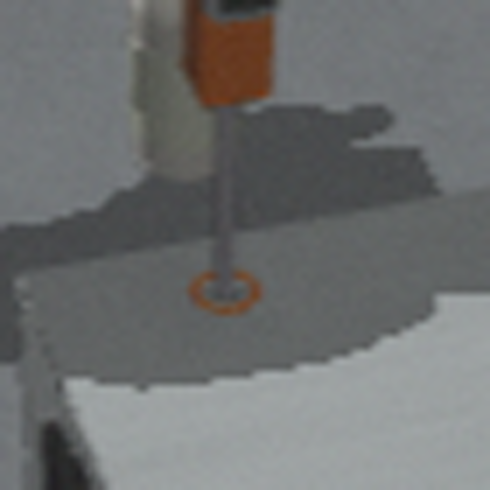

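The wrist view shows the rod inside the ring at (282,203), centred in y. The side view agrees, so I'll descend in short steps.

```bash
python3 -m creep '{"slide":[[0,0,-0.015],[0,0,-0.03],[0,0,-0.045],[0,0,-0.06],[0,0,-0.075],[0,0,-0.09],[0,0,-0.09]],"twist":[[0,0,0],[0,0,0],[0,0,0],[0,0,0],[0,0,0],[0,0,0],[0,0,0]],"fingers":[-0.6,-0.6,-0.6,-0.6,-0.6,-0.6,-0.6]}'
python3 -m creep '{"slide":[[0,0,-0.01],[0,0,-0.02],[0,0,-0.02]],"twist":[[0,0,0],[0,0,0],[0,0,0]],"fingers":[-0.6,-0.6,-0.6]}'
```

```text
clock: 8.5
position: [0.6401, 0.05, 0.1726]
ee_rot: [-0.0, -0.002, 1.0, 0.0]
contact_force: [-1.0, -0.1, -0.8]
width: 0.0211
clock: 8.8
position: [0.6402, 0.05, 0.1698]
ee_rot: [-0.0, -0.002, 1.0, 0.0]
contact_force: [-0.8, 0.8, -0.8]
width: 0.021
```

```bash
python3 -m creep '{"slide":[[0,0,-0.01],[0,0,-0.02],[0,0,-0.02]],"twist":[[0,0,0],[0,0,0],[0,0,0]],"fingers":[-0.6,-0.6,-0.6]}'
```

```text
clock: 9.1
position: [0.6402, 0.05, 0.1668]
ee_rot: [-0.0, -0.002, 1.0, 0.0]
contact_force: [-0.3, 0.2, -0.1]
width: 0.0211
```

```bash
python3 -m creep '{"slide":[[0,0,-0.01],[0,0,-0.02],[0,0,-0.02]],"twist":[[0,0,0],[0,0,0],[0,0,0]],"fingers":[-0.6,-0.6,-0.6]}'
```

```text
clock: 9.4
position: [0.6402, 0.05, 0.1638]
ee_rot: [-0.0, -0.002, 1.0, 0.0]
contact_force: [0.5, 0.7, -1.5]
width: 0.021
```

```bash
python3 -m creep '{"slide":[[0,0,-0.01],[0,0,-0.02],[0,0,-0.02]],"twist":[[0,0,0],[0,0,0],[0,0,0]],"fingers":[-0.6,-0.6,-0.6]}'
```

```text
clock: 9.7
position: [0.6401, 0.05, 0.1608]
ee_rot: [-0.0, -0.002, 1.0, 0.0]
contact_force: [0.3, 0.2, -1.0]
width: 0.0212
```

```bash
python3 -m creep '{"slide":[[0,0,-0.01],[0,0,-0.02],[0,0,-0.02]],"twist":[[0,0,0],[0,0,0],[0,0,0]],"fingers":[-0.6,-0.6,-0.6]}'
```

```text
clock: 10.0
position: [0.6402, 0.05, 0.1578]
ee_rot: [-0.0, -0.002, 1.0, 0.0]
contact_force: [0.2, -0.5, -0.7]
width: 0.0212
```

```bash
python3 -m creep '{"slide":[[0,0,-0.01],[0,0,-0.02],[0,0,-0.02]],"twist":[[0,0,0],[0,0,0],[0,0,0]],"fingers":[-0.6,-0.6,-0.6]}'
```

```text
clock: 10.3
position: [0.6401, 0.05, 0.1547]
ee_rot: [-0.0, -0.002, 1.0, 0.0]
contact_force: [0.6, -0.9, -0.2]
width: 0.0209
```

```bash
python3 -m creep '{"slide":[[0,0,-0.01],[0,0,-0.02],[0,0,-0.02]],"twist":[[0,0,0],[0,0,0],[0,0,0]],"fingers":[-0.6,-0.6,-0.6]}'
```

```text
clock: 10.6
position: [0.6401, 0.05, 0.1518]
ee_rot: [-0.0, -0.002, 1.0, 0.0]
contact_force: [0.0, -0.2, -0.6]
width: 0.0211
```

```bash
python3 -m creep '{"slide":[[0,0,-0.01],[0,0,-0.02],[0,0,-0.02]],"twist":[[0,0,0],[0,0,0],[0,0,0]],"fingers":[-0.6,-0.6,-0.6]}'
```

```text
clock: 10.9
position: [0.6402, 0.05, 0.1487]
ee_rot: [-0.0, -0.002, 1.0, 0.0]
contact_force: [-0.0, 0.5, -0.5]
width: 0.021
```

```bash
python3 -m creep '{"slide":[[0,0,-0.01],[0,0,-0.02],[0,0,-0.02]],"twist":[[0,0,0],[0,0,0],[0,0,0]],"fingers":[-0.6,-0.6,-0.6]}'
```

```text
clock: 11.2
position: [0.6402, 0.05, 0.1458]
ee_rot: [-0.0, -0.002, 1.0, 0.0]
contact_force: [-0.1, 0.1, -0.4]
width: 0.0206
```

```bash
python3 -m creep '{"slide":[[0,0,-0.01],[0,0,-0.02],[0,0,-0.02]],"twist":[[0,0,0],[0,0,0],[0,0,0]],"fingers":[-0.6,-0.6,-0.6]}'
```

```text
clock: 11.5
position: [0.6405, 0.05, 0.1433]
ee_rot: [0.0, -0.002, 1.0, 0.0]
contact_force: [-1.0, 0.5, 0.2]
width: 0.0212
```

```bash
python3 -m creep '{"slide":[[0,0,-0.005],[0,0,-0.01],[0,0,-0.01]],"twist":[[0,0,0],[0,0,0],[0,0,0]],"fingers":[-0.6,-0.6,-0.6]}'; python3 look.py 7
```

```text
clock: 11.8
position: [0.6408, 0.0499, 0.1428]
ee_rot: [0.001, -0.002, 1.0, 0.0]
contact_force: [-0.9, -0.1, 5.4]
width: 0.0209
11.9 [0.6408 0.05   0.1429] [-0.43 -0.33  5.48]
```

View pics/wrist7.png

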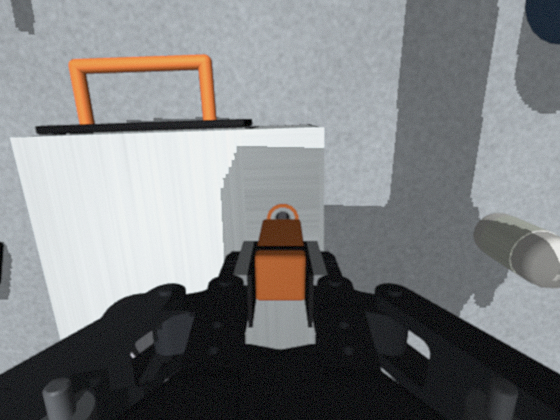

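The force is now 5.4 N, so the tip is on the latch pad, and the wrist view still shows the tray shut. I'll press on in small steps.

```bash
python3 -m creep '{"slide":[[0,0,-0.007],[0,0,-0.013],[0,0,-0.013]],"twist":[[0,0,0],[0,0,0],[0,0,0]],"fingers":[-0.6,-0.6,-0.6]}'
```

```text
clock: 12.2
position: [0.6409, 0.0499, 0.1413]
ee_rot: [0.001, -0.002, 1.0, -0.0]
contact_force: [-0.9, -0.5, 6.8]
width: 0.0213
```

```bash
python3 -m creep '{"slide":[[0,0,-0.005],[0,0,-0.01],[0,0,-0.01]],"twist":[[0,0,0],[0,0,0],[0,0,0]],"fingers":[-0.6,-0.6,-0.6]}'
```

```text
clock: 12.5
position: [0.641, 0.0499, 0.1399]
ee_rot: [0.001, -0.002, 1.0, -0.0]
contact_force: [-0.6, -0.9, 7.4]
width: 0.0211
```

```bash
python3 -m creep '{"slide":[[0,0,-0.005],[0,0,-0.01],[0,0,-0.01]],"twist":[[0,0,0],[0,0,0],[0,0,0]],"fingers":[-0.6,-0.6,-0.6]}'; python3 look.py 8
```

```text
clock: 12.8
position: [0.641, 0.0499, 0.1383]
ee_rot: [0.001, -0.002, 1.0, 0.0]
contact_force: [-1.4, 0.3, 7.1]
width: 0.0208
12.9 [0.641  0.05   0.1384] [-0.81  0.25  8.03]
```

View pics/wrist8.png

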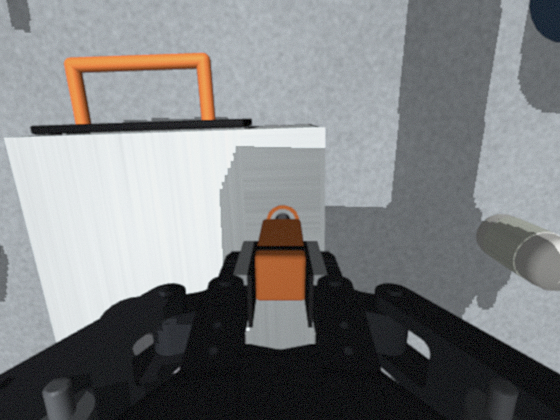

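The tray is still shut in this view (handle bar at row 62), and the pin has not slid in the grip.

```bash
python3 -m creep '{"slide":[[0,0,-0.004],[0,0,-0.008],[0,0,-0.008]],"twist":[[0,0,0],[0,0,0],[0,0,0]],"fingers":[-0.6,-0.6,-0.6]}'
```

```text
clock: 13.2
position: [0.6409, 0.05, 0.1368]
ee_rot: [0.001, -0.002, 1.0, 0.0]
contact_force: [-0.4, 0.3, 5.3]
width: 0.0212
```

```bash
python3 - <<'E'
from rig import optics
import numpy as np
from h import *
d=optics.get_image("top"); w=cloud(d); m=(orange(d)>0)&(w[...,0]>.4)&(w[...,0]<.57)&(abs(w[...,1]+.05)<.06)&(abs(w[...,2]-.07)<.01)
print(np.percentile(w[m][:,0],5),m.sum())
E
```

```text
0.5318444771608125 193
```

```bash
python3 -m creep '{"slide":[[0,0,0],[0,0,0],[0,0,0],[0,0,0],[0,0,0]],"twist":[[0,0,0],[0,0,0],[0,0,0],[0,0,0],[0,0,0]],"fingers":[-0.6,-0.6,-0.6,-0.6,-0.6]}'; cat > bar.py <<'E'
from rig import optics,telemetry
import numpy as np,cv2,sys
from h import *
d=optics.get_image("top"); w=cloud(d); m=(orange(d)>0)&(w[...,0]>.4)&(w[...,0]<.6)&(abs(w[...,1]+.05)<.06)&(abs(w[...,2]-.07)<.012)
q=w[m]; x0=np.percentile(q[:,0],5); b=q[q[:,0]<x0+.01]
print("bar min x",x0,len(q),"bar mean",b.mean(0),"y",b[:,1].min(),b[:,1].max()); cv2.imwrite("pics/top%s.png"%sys.argv[1],d["img"])
E
python3 bar.py 9
```

```text
clock: 13.75
position: [0.641, 0.05, 0.1368]
ee_rot: [0.001, -0.002, 1.0, 0.0]
contact_force: [-0.2, 0.4, 5.2]
width: 0.0207
bar min x 0.49762853931363304 203 bar mean [ 0.50052516 -0.04972425  0.06991153] y -0.09780395123637244 -0.004133202785608371
```

The tray popped out: the bar moved from x≈0.539 to 0.4995 and the peak force stayed near 8 N. Withdrawing the pin.

```bash
python3 -m creep '{"slide":[[0,0,0.06],[0,0,0.15],[0,0,0.25],[0,0,0.35],[0,0,0.45],[0,0,0.55],[0,0,0.58],[0,0,0.58]],"twist":[[0,0,0],[0,0,0],[0,0,0],[0,0,0],[0,0,0],[0,0,0],[0,0,0],[0,0,0]],"fingers":[-0.6,-0.6,-0.6,-0.6,-0.6,-0.6,-0.6,-0.6]}'
python3 look.py 10
```

```text
clock: 14.6
position: [0.6407, 0.05, 0.2234]
ee_rot: [0.001, -0.002, 1.0, 0.0]
contact_force: [-0.8, -0.0, -1.5]
width: 0.0214
14.7 [0.6399 0.05   0.2218] [ 0.2   0.21 -0.83]
```

View pics/wrist10.png

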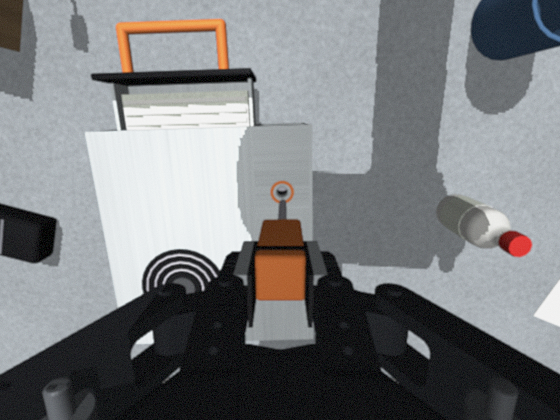

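View pics/side10.png

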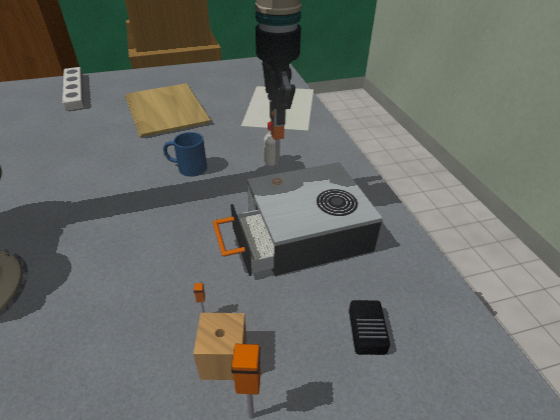

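The tray is half out in both views and the pin is clear of the hole. Carrying it back over the holder.

```bash
python3 -m creep '{"slide":[[-0.13,-0.22,0],[-0.27,-0.47,0],[-0.4,-0.705,0]],"twist":[[0,0,0],[0,0,0],[0,0,0]],"fingers":[-0.6,-0.6,-0.6]}'
python3 -m creep '{"slide":[[-0.13,-0.22,0],[-0.27,-0.47,0],[-0.4,-0.705,0]],"twist":[[0,0,0],[0,0,0],[0,0,0]],"fingers":[-0.6,-0.6,-0.6]}'
python3 -m creep '{"slide":[[-0.13,-0.25,0],[-0.27,-0.5,0],[-0.36,-0.64,0],[-0.4,-0.705,-0.1],[-0.4,-0.705,-0.2],[-0.4,-0.705,-0.25],[-0.4,-0.705,-0.25],[-0.4,-0.705,-0.25]],"twist":[[0,0,0],[0,0,0],[0,0,0],[0,0,0],[0,0,0],[0,0,0],[0,0,0],[0,0,0]],"fingers":[-0.6,-0.6,-0.6,-0.6,-0.6,-0.6,-0.6,-0.6]}'
python3 - <<'E'
from rig import optics,telemetry
import cv2
for n,b in [("wrist",(240,340,140,240)),("side",(180,260,270,350))]:
    d=optics.get_image(n); a,b_,c,e=b; cv2.imwrite(f"pics/{n}11z.png",cv2.resize(d["img"][c:e,a:b_],None,fx=6,fy=6,interpolation=cv2.INTER_CUBIC))
print(telemetry.get_state()["position"])
E
```

```text
clock: 15.0
position: [0.5788, -0.0565, 0.2211]
ee_rot: [-0.001, -0.002, 1.0, 0.0]
contact_force: [1.2, -0.9, -0.7]
width: 0.0206
clock: 15.3
position: [0.5187, -0.1626, 0.2214]
ee_rot: [-0.001, -0.002, 1.0, 0.0]
contact_force: [0.5, -0.9, -1.1]
width: 0.0211
clock: 16.1
position: [0.4606, -0.267, 0.1849]
ee_rot: [-0.0, -0.002, 1.0, 0.0]
contact_force: [-0.7, 0.6, -0.7]
width: 0.0212
[ 0.46094387 -0.26721737  0.18549924]
```

View pics/wrist11z.png

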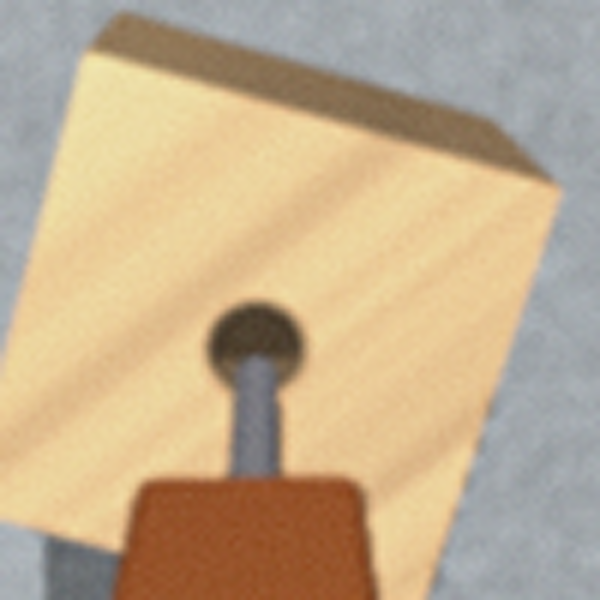

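View pics/side11z.png

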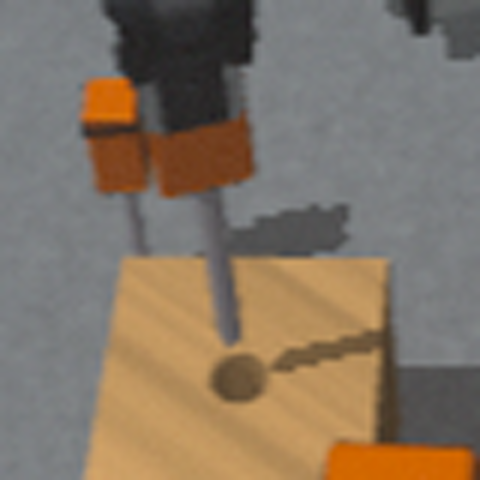

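Both views show the rod lined up over the holder hole, with the wrist-view hole at about (283,198). Lowering.

```bash
python3 -m creep '{"slide":[[0,0,-0.07],[0,0,-0.14],[0,0,-0.21],[0,0,-0.3],[0,0,-0.4],[0,0,-0.5],[0,0,-0.57],[0,0,-0.6],[0,0,-0.6]],"twist":[[0,0,0],[0,0,0],[0,0,0],[0,0,0],[0,0,0],[0,0,0],[0,0,0],[0,0,0],[0,0,0]],"fingers":[-0.6,-0.6,-0.6,-0.6,-0.6,-0.6,-0.6,-0.6,-0.6]}'
python3 -m creep '{"slide":[[0,0,-0.005],[0,0,-0.01],[0,0,-0.015],[0,0,-0.015]],"twist":[[0,0,0],[0,0,0],[0,0,0],[0,0,0]],"fingers":[-0.6,-0.6,-0.6,-0.6]}'
```

```text
clock: 17.1
position: [0.4599, -0.267, 0.0941]
ee_rot: [-0.001, -0.002, 1.0, 0.001]
contact_force: [-0.0, -0.6, -0.4]
width: 0.0216
clock: 17.5
position: [0.4605, -0.2674, 0.093]
ee_rot: [0.0, -0.002, 1.0, -0.0]
contact_force: [0.3, -0.8, -1.3]
width: 0.0213
```

```bash
python3 -m creep '{"slide":[[0,0,-0.005],[0,0,-0.01],[0,0,-0.01]],"twist":[[0,0,0],[0,0,0],[0,0,0]],"fingers":[-0.6,-0.6,-0.6]}'
```

```text
clock: 17.8
position: [0.4603, -0.2672, 0.0911]
ee_rot: [-0.0, -0.002, 1.0, 0.0]
contact_force: [0.5, 0.6, -0.3]
width: 0.0214
```

```bash
python3 -m creep '{"slide":[[0,0,-0.005],[0,0,-0.005],[0,0,-0.005]],"twist":[[0,0,0],[0,0,0],[0,0,0]],"fingers":[-0.6,-0.6,-0.6]}'; python3 look.py 12; python3 - <<'E'
import cv2
for n,(a,b,c,e) in [("wrist",(200,360,120,320)),("side",(180,260,270,350))]:
    im=cv2.imread(f"pics/{n}12.png"); cv2.imwrite(f"pics/{n}12y.png",cv2.resize(im[c:e,a:b],None,fx=3 if n=="wrist" else 6,fy=3 if n=="wrist" else 6,interpolation=cv2.INTER_CUBIC))
E
```

```text
clock: 18.1
position: [0.4604, -0.2673, 0.0905]
ee_rot: [0.0, -0.002, 1.0, 0.0]
contact_force: [-0.2, 0.6, 0.8]
width: 0.021
18.2 [ 0.4604 -0.2673  0.0905] [ 0.18 -0.03 -0.04]
```

View pics/side12y.png

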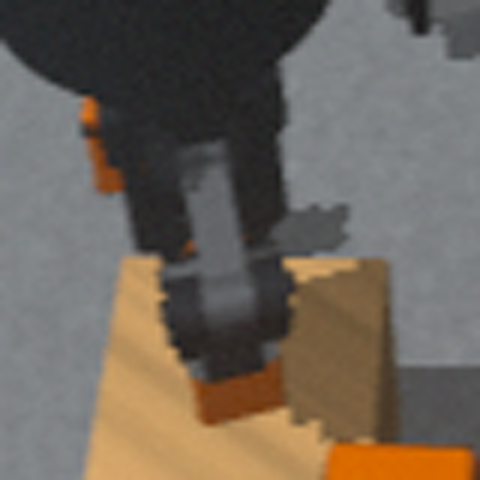

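```bash
python3 -m creep '{"slide":[[0,0,-0.005],[0,0,-0.005],[0,0,-0.005]],"twist":[[0,0,0],[0,0,0],[0,0,0]],"fingers":[-0.6,-0.6,-0.6]}'
```

```text
clock: 18.5
position: [0.4604, -0.2673, 0.0904]
ee_rot: [0.0, -0.002, 1.0, -0.0]
contact_force: [-2.0, 0.3, 6.1]
width: 0.0212
```

```bash
python3 -m creep '{"slide":[[0,0,-0.005],[0,0,-0.005],[0,0,-0.005]],"twist":[[0,0,0],[0,0,0],[0,0,0]],"fingers":[-0.6,-0.6,-0.6]}'
```

```text
clock: 18.8
position: [0.4605, -0.2673, 0.0903]
ee_rot: [0.0, -0.002, 1.0, -0.0]
contact_force: [-1.4, 2.5, 9.1]
width: 0.0213
```

It is seated: the height stalls at 0.0904 and the force rises. I'll relax, open and rise.

```bash
python3 -m creep '{"slide":[[0,0,0.007],[0,0,0.007],[0,0,0.007],[0,0,0.007],[0,0,0.007],[0,0,0.007],[0,0,0.1],[0,0,0.3],[0,0,0.55],[0,0,0.8],[0,0,0.95],[0,0,0.95],[0,0,0.95]],"twist":[[0,0,0],[0,0,0],[0,0,0],[0,0,0],[0,0,0],[0,0,0],[0,0,0],[0,0,0],[0,0,0],[0,0,0],[0,0,0],[0,0,0],[0,0,0]],"fingers":[-0.6,-0.6,0.3,0.3,0.3,0.3,0.3,0.3,0.3,0.3,0.3,0.3,0.3]}'
python3 look.py 13
```

```text
clock: 20.1
position: [0.4601, -0.2672, 0.231]
ee_rot: [-0.0, -0.002, 1.0, 0.0]
contact_force: [0.5, 0.6, -0.4]
width: 0.0557
20.2 [ 0.4594 -0.2666  0.2296] [-0.25 -0.24  0.07]
```

View pics/wrist13.png

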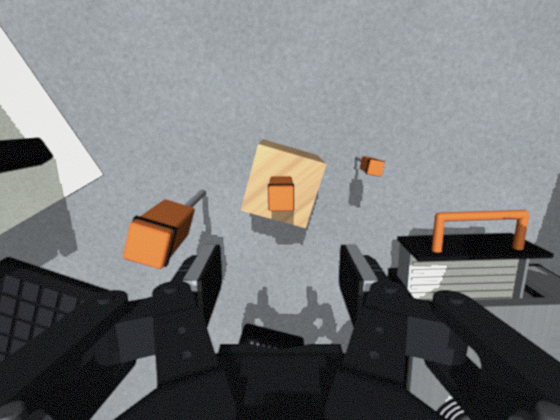

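View pics/side13.png

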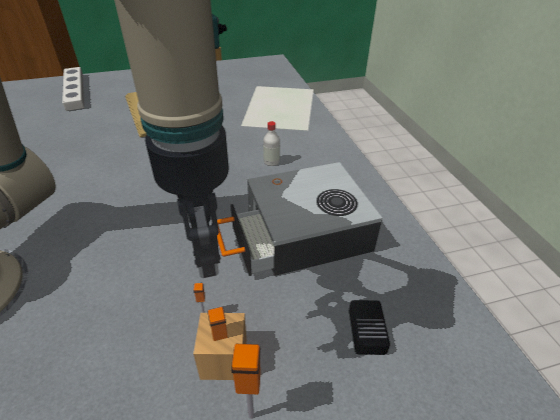

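```bash
python3 - <<'E'
import pickle,numpy as np,cv2
from h import *
for n in ("wrist","side"):
    d=pickle.load(open(n+"13.pkl","rb")); w=cloud(d)
    m=(w[...,2]>.127)&(w[...,2]<.14)&(np.hypot(w[...,0]-.461,w[...,1]+.266)<.03)
    v,u=np.nonzero(m); P=np.array([ray(d,a,b,.132)[:2] for a,b in zip(u,v)],np.float32)
    print(n,"pin top",cv2.minAreaRect(P),len(P),np.median(w[m][:,2]))
E
python3 bar.py 13
```

```text
wrist pin top ((0.460207998752594, -0.2673652172088623), (0.021891377866268158, 0.020574087277054787), 0.13626670837402344) 635 0.1312483512313678
side pin top ((0.4598495662212372, -0.26933130621910095), (0.022457579150795937, 0.02503073401749134), 1.3290736675262451) 228 0.13215883898778022
bar min x 0.4936060469917766 193 bar mean [ 0.49659942 -0.04939534  0.06967354] y -0.09781486714389438 -0.004035509516781768
```

The pin stands upright and seated again: top at z≈0.131, within about 1.5 mm of its first position. For the tray I'll hook the closed fingers (22 mm) into the 34 mm gap behind the bar. First I'll move above it and measure.

```bash
python3 -m creep '{"slide":[[0.1,0.25,0],[0.2,0.5,0],[0.2,0.75,-0.1],[0.2,0.75,-0.1]],"twist":[[0,0,0],[0,0,0],[0,0,0],[0,0,0]],"fingers":[0.3,-1,-1,-1]}'
python3 -m creep '{"slide":[[0.1,0.3,0],[0.19,0.6,-0.2],[0.19,0.7,-0.3],[0.19,0.7,-0.35],[0.19,0.7,-0.35],[0.19,0.7,-0.35]],"twist":[[0,0,0],[0,0,0],[0,0,0.005],[0,0,0.005],[0,0,0.005],[0,0,0.005]],"fingers":[-1,-1,-1,-1,-1,-1]}'
python3 look.py 14
python3 - <<'E'
import pickle
from h import *
np.set_printoptions(precision=4,suppress=True)
for n in ("wrist","side"):
    d=pickle.load(open(n+"14.pkl","rb")); w=cloud(d)
    m=(orange(d)>0)&(abs(w[...,2]-.069)<.01)&(w[...,0]<.503)&(w[...,0]>.45)&(w[...,1]>-.12)
    q=w[m]; print(n,"bar",q.mean(0),np.percentile(q,3,0),np.percentile(q,97,0))
    if n=="wrist":
        # wrist rows: ray edges at y centre
        for y in (-.08,-.03,-.02):
            s=(abs(w[...,1]-y)<.004)&(w[...,0]>.47)&(w[...,0]<.6)&(w[...,2]>.05)
            x=w[s]; x=x[np.argsort(x[:,0])]
            h,e=np.histogram(x[:,0],np.arange(.47,.6,.005)); print(y,[(e[i].round(3),h[i],x[(x[:,0]>=e[i])&(x[:,0]<e[i+1])][:,2].max().round(3)) for i in range(len(h)) if h[i]])
E
```

```text
clock: 20.65
position: [0.488, -0.1497, 0.2133]
ee_rot: [-0.003, -0.004, 1.0, 0.003]
contact_force: [-0.5, -0.9, -0.3]
width: 0.0122
clock: 21.25
position: [0.5191, -0.0511, 0.164]
ee_rot: [0.0, -0.017, 1.0, -0.0]
contact_force: [-0.6, -0.7, 0.2]
width: -0.0001
21.35 [ 0.5195 -0.0512  0.1647] [ 0.12  0.7  -0.62]
wrist bar [ 0.4979 -0.0485  0.0701] [ 0.4978 -0.0527  0.07  ] [ 0.498  -0.0442  0.0702]
-0.08 [(np.float64(0.49), np.int64(59), np.float64(0.072)), (np.float64(0.495), np.int64(50), np.float64(0.072)), (np.float64(0.5), np.int64(5), np.float64(0.069)), (np.float64(0.505), np.int64(1774), np.float64(0.282)), (np.float64(0.51), np.int64(436), np.float64(0.28)), (np.float64(0.515), np.int64(195), np.float64(0.244)), (np.float64(0.52), np.int64(215), np.float64(0.244)), (np.float64(0.525), np.int64(408), np.float64(0.251)), (np.float64(0.53), np.int64(3), np.float64(0.073)), (np.float64(0.535), np.int64(158), np.float64(0.084)), (np.float64(0.54), np.int64(9), np.float64(0.083)), (np.float64(0.585), np.int64(2), np.float64(0.091))]
-0.03 [(np.float64(0.485), np.int64(10), np.floa
[... 591 characters left out ...]
, np.float64(0.072)), (np.float64(0.495), np.int64(39), np.float64(0.071)), (np.float64(0.5), np.int64(12), np.float64(0.256)), (np.float64(0.505), np.int64(1783), np.float64(0.281)), (np.float64(0.51), np.int64(321), np.float64(0.276)), (np.float64(0.515), np.int64(313), np.float64(0.259)), (np.float64(0.52), np.int64(340), np.float64(0.259)), (np.float64(0.525), np.int64(508), np.float64(0.253)), (np.float64(0.53), np.int64(127), np.float64(0.083)), (np.float64(0.535), np.int64(42), np.float64(0.084)), (np.float64(0.565), np.int64(1), np.float64(0.05)), (np.float64(0.585), np.int64(1), np.float64(0.05))]
side bar [ 0.4954 -0.0555  0.0709] [ 0.4908 -0.0991  0.0679] [ 0.5018 -0.0062  0.073 ]
```

View pics/wrist14.png

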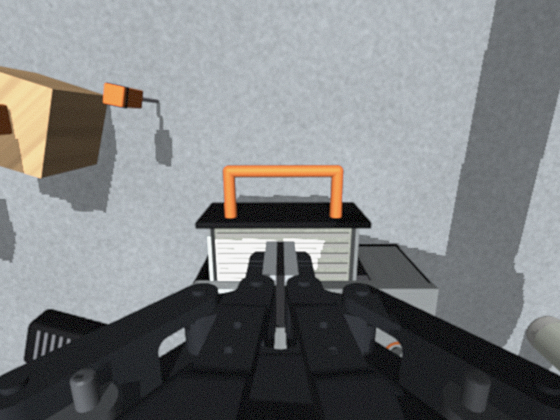

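View pics/side14.png

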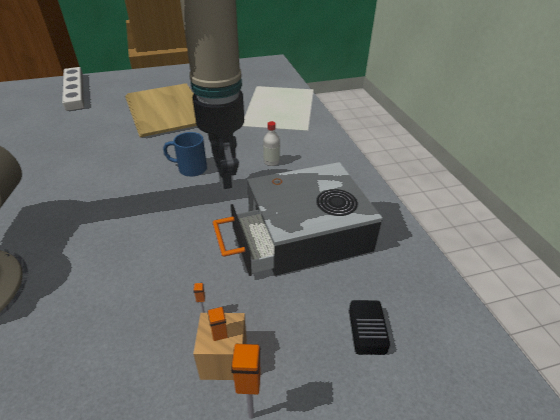

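The bar is centred near x=0.4955 (its back edge at 0.5005) and the panel front is near 0.534, so the gap centre is at x≈0.5175. Now down to just above the bar to check.

```bash
python3 -m creep '{"slide":[[-0.01,0,-0.1],[-0.01,0,-0.3],[-0.01,0,-0.45],[-0.01,0,-0.5],[-0.01,0,-0.5],[-0.01,0,-0.5]],"twist":[[0,0,0],[0,0,0],[0,0,0],[0,0,0],[0,0,0],[0,0,0]],"fingers":[-1,-1,-1,-1,-1,-1]}'
python3 look.py 15; python3 - <<'E'
import cv2
im=cv2.imread("pics/side15.png"); cv2.imwrite("pics/side15y.png",cv2.resize(im[150:280,180:290],None,fx=4,fy=4,interpolation=cv2.INTER_CUBIC))
E
```

```text
clock: 21.95
position: [0.5184, -0.0505, 0.0901]
ee_rot: [0.001, -0.017, 1.0, -0.0]
contact_force: [0.4, -0.1, -0.1]
width: -0.0001
22.05 [ 0.5186 -0.0503  0.0904] [ 0.97 -0.57 -0.47]
```

View pics/wrist15.png

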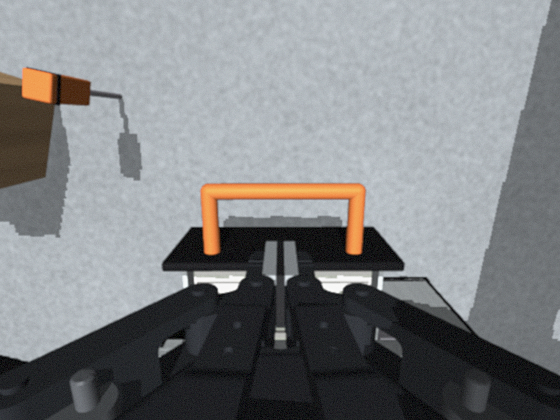

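View pics/side15y.png

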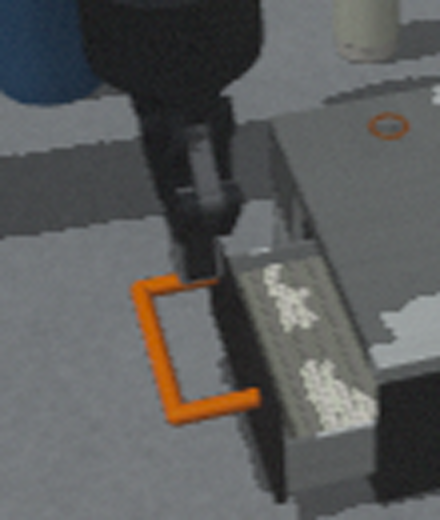

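```bash
python3 - <<'E'
import pickle
from h import *
np.set_printoptions(precision=4,suppress=True)
d=pickle.load(open("wrist15.pkl","rb"));w=cloud(d)
print("panel top front edge",ray(d,230,268,.084),ray(d,340,268,.084),"bottom edge z=?",w[232,240],w[260,240],w[266,240])
print("bar top/bottom rows",ray(d,280,184,.066),ray(d,280,199,.066),w[192,270])
print("finger front",w[244,270],w[250,290], proj(d,[.5075,-.05,.09]),proj(d,[.5295,-.05,.09]))
E
```

```text
panel top front edge [ 0.5379 -0.0792  0.084 ] [ 0.5357 -0.0151  0.084 ] bottom edge z=? [ 0.5359 -0.0801  0.0288] [ 0.5352 -0.0741  0.0785] [ 0.5373 -0.0736  0.0821]
bar top/bottom rows [ 0.4907 -0.0516  0.066 ] [ 0.4999 -0.0513  0.066 ] [ 0.495  -0.0574  0.0691]
finger front [ 0.5073 -0.0555  0.1199] [ 0.5072 -0.0467  0.1262] (np.float64(281.88200482047125), np.float64(223.5780390645144)) (np.float64(280.52170260032386), np.float64(260.8677209810662))
```

Measured gap from 0.500 to 0.535, with the fingers spanning 0.5075 to 0.5295, so they clear both sides. Going down.

```bash
python3 -m creep '{"slide":[[-0.006,0,-0.05],[-0.006,0,-0.12],[-0.006,0,-0.2],[-0.006,0,-0.27],[-0.006,0,-0.3],[-0.006,0,-0.3]],"twist":[[0,0,0],[0,0,0],[0,0,0],[0,0,0],[0,0,0],[0,0,0]],"fingers":[-1,-1,-1,-1,-1,-1]}'
python3 -m creep '{"slide":[[-0.02,0,0],[-0.04,0,0],[-0.06,0,0],[-0.08,0,0],[-0.1,0,0],[-0.1,0,0]],"twist":[[0,0,0],[0,0,0],[0,0,0],[0,0,0],[0,0,0],[0,0,0]],"fingers":[-1,-1,-1,-1,-1,-1]}'
python3 bar.py 16
```

```text
clock: 22.65
position: [0.5156, -0.0496, 0.0427]
ee_rot: [-0.001, -0.017, 1.0, 0.0]
contact_force: [0.2, 0.4, 0.2]
width: -0.0003
clock: 23.25
position: [0.501, -0.0498, 0.0442]
ee_rot: [-0.0, -0.017, 1.0, -0.0]
contact_force: [-0.1, -0.1, 0.3]
width: -0.0Traceback (most recent call last):
  File "bar.py", line 5, in <module>
    q=w[m]; x0=np.percentile(q[:,0],5); b=q[q[:,0]<x0+.01]
               ~~~~~~~~~~~~~^^^^^^^^^^
    return _quantile_unchecked(
        a, q, axis, out, overwrite_input, method, keepdims, weights)
    return _ureduce(a,
                    func=_quantile_ureduce_func,
    ...<5 lines>...
                    overwrite_input=overwrite_input,
                    method=method)
    r = func(a, **kwargs)
    result = _quantile(arr,
                       quantiles=q,
    ...<2 lines>...
                       out=out,
                       weights=wgt)
    slices_having_nans = np.isnan(arr[-1, ...])
                                  ~~~^^^^^^^^^
IndexError: index -1 is out of bounds for axis 0 with size 0
```

```bash
python3 look.py 17; python3 -m creep '{"slide":[[-0.02,0,0],[-0.04,0,0],[-0.06,0,0],[-0.08,0,0],[-0.1,0,0],[-0.1,0,0]],"twist":[[0,0,0],[0,0,0],[0,0,0],[0,0,0],[0,0,0],[0,0,0]],"fingers":[-1,-1,-1,-1,-1,-1]}'; python3 look.py 18
```

```text
23.4 [ 0.5012 -0.0497  0.0439] [ 0.06  0.19 -1.16]
clock: 24.0
position: [0.4858, -0.0498, 0.044]
ee_rot: [-0.0, -0.017, 1.0, 0.0]
contact_force: [0.5, 0.2, 0.8]
width: -0.0004
24.1 [ 0.4859 -0.0496  0.0439] [0.66 0.4  1.01]
```

View pics/wrist18.png

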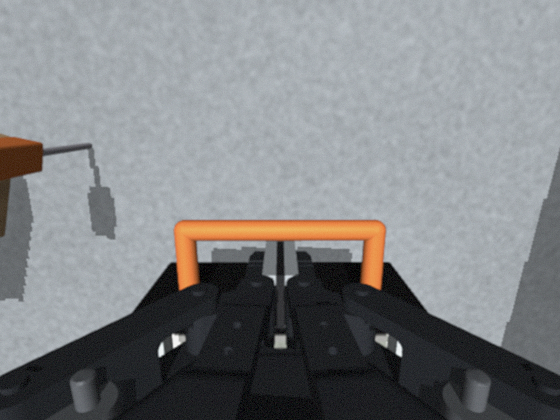

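View pics/side18.png

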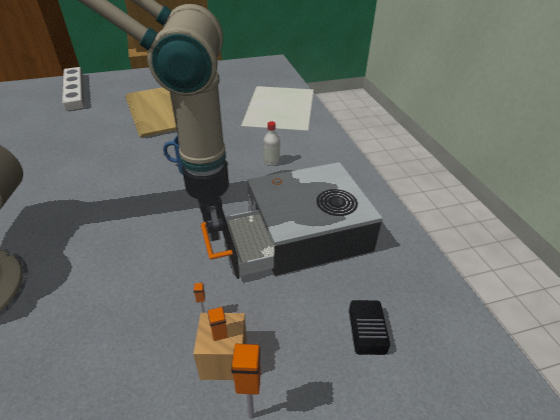

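The hook works: the bar is moving with the fingers in both views. I'll keep pulling, slowly, to the stop.

```bash
python3 -m creep '{"slide":[[-0.015,0,0],[-0.03,0,0],[-0.045,0,0],[-0.06,0,0],[-0.06,0,0]],"twist":[[0,0,0],[0,0,0],[0,0,0],[0,0,0],[0,0,0]],"fingers":[-1,-1,-1,-1,-1]}'
```

```text
clock: 24.6
position: [0.477, -0.0498, 0.0439]
ee_rot: [-0.0, -0.017, 1.0, -0.0]
contact_force: [1.6, -1.0, 0.4]
width: -0.0003
```

```bash
python3 -m creep '{"slide":[[-0.01,0,0],[-0.02,0,0],[-0.02,0,0]],"twist":[[0,0,0],[0,0,0],[0,0,0]],"fingers":[-1,-1,-1]}'
```

```text
clock: 24.9
position: [0.4745, -0.0499, 0.044]
ee_rot: [0.0, -0.017, 1.0, -0.0]
contact_force: [1.1, -1.2, 0.1]
width: 0.0001
```

```bash
python3 -m creep '{"slide":[[-0.007,0,0],[-0.013,0,0],[-0.013,0,0]],"twist":[[0,0,0],[0,0,0],[0,0,0]],"fingers":[-1,-1,-1]}'
```

```text
clock: 25.2
position: [0.4741, -0.0499, 0.0444]
ee_rot: [0.002, -0.017, 1.0, -0.0]
contact_force: [5.8, -0.1, -0.7]
width: 0.0004
```

```bash
python3 -m creep '{"slide":[[-0.007,0,0],[-0.013,0,0],[-0.013,0,0]],"twist":[[0,0,0],[0,0,0],[0,0,0]],"fingers":[-1,-1,-1]}'
```

```text
clock: 25.5
position: [0.4737, -0.05, 0.0448]
ee_rot: [0.003, -0.017, 1.0, -0.0]
contact_force: [6.9, 0.5, 0.4]
width: -0.0
```

The position stalls at x≈0.474 with about 7 N, so the tray is at its stop. Backing off into the gap and lifting clear.

```bash
python3 -m creep '{"slide":[[0.02,0,0],[0.04,0,0],[0.06,0,0],[0.065,0,0],[0.065,0,0.05],[0.065,0,0.2],[0.065,0,0.45],[0.065,0,0.7],[0.065,0,0.95],[0.065,0,1],[0.065,0,1],[0.065,0,1]],"twist":[[0,0,0],[0,0,0],[0,0,0],[0,0,0],[0,0,0],[0,0,0],[0,0,0],[0,0,0],[0,0,0],[0,0,0],[0,0,0],[0,0,0]],"fingers":[-1,-1,-1,-1,-1,-1,-1,-1,-1,-1,-1,-1]}'
python3 -m creep '{"slide":[[-0.1,0.1,0.1],[-0.4,0.4,0.3],[-0.6,0.6,0.3],[-0.6,0.6,0.3],[-0.6,0.6,0.3]],"twist":[[0,0,0],[0,0,0],[0,0,0],[0,0,0],[0,0,0]],"fingers":[-1,-1,-1,-1,-1]}'
python3 bar.py 19; python3 look.py 19;python3 - <<'E'
import pickle,cv2
from h import *
d=pickle.load(open("side19.pkl","rb"));w=cloud(d)
m=(orange(d)>0)&(abs(w[...,2]-.069)<.01)&(w[...,0]<.6)&(w[...,0]>.4)&(w[...,1]>-.12)
q=w[m];print("side bar x",np.percentile(q[:,0],[5,95]))
m=(w[...,2]>.127)&(w[...,2]<.14)&(np.hypot(w[...,0]-.461,w[...,1]+.266)<.03);print("pin top",w[m].mean(0))
E
```

```text
clock: 26.7
position: [0.4791, -0.0495, 0.1928]
ee_rot: [-0.001, -0.017, 1.0, 0.0]
contact_force: [0.7, -0.4, -0.1]
width: -0.0002
clock: 27.2
position: [0.3882, 0.0412, 0.2378]
ee_rot: [-0.001, -0.019, 1.0, 0.0]
contact_force: [0.5, 0.4, 0.6]
width: -0.0002
bar min x 0.4576999701558335 200 bar mean [ 0.4609839  -0.05068075  0.06946044] y -0.09856838817263311 -0.00532146667558389
27.35 [0.3909 0.0395 0.2379] [ 0.39  0.34 -0.69]
side bar x [0.45589905 0.4952657 ]
pin top [ 0.46018363 -0.26920136  0.13190465]
```

View pics/side19.png

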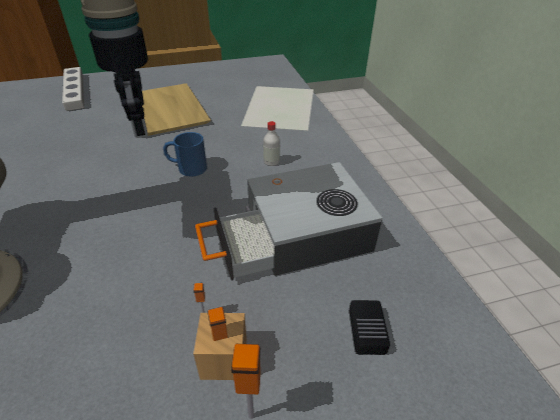

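View pics/top19.png

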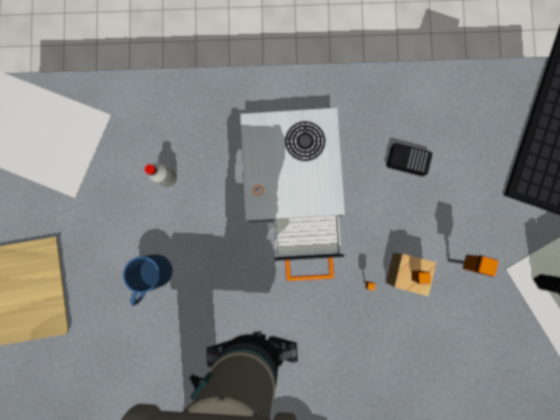

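The bar moved 79 mm from shut in the top view. The side view shows the pin upright in its holder, and the mug, glue bottle and adapter appear unmoved at the same pixels. Handing in.

```bash
python3 -c "
from rig import order,telemetry
print(order.sign_off()); print(telemetry.get_state()['clock'])"
```

```text
the job is handed in; nothing more can be done
None
the job is handed in; nothing more can be done
```

The job is done and handed in at about 27 s of the 72 s allowed; the hand-in gave no verdict.

- **Release:** I took the middle-sized pin from its holder, centred it over the orange ring using the wrist and side views, and lowered it in small steps. It touched the latch pad about 45 mm below the unit's top. After about 6 mm more the tray popped out to about 40 mm. The highest force I read was about 8 N, but readings come only at the end of each move.
- **Pin:** I put it back in its holder and pressed lightly until it was seated, reading up to about 9 N. The last pictures show it upright and seated, about 1.5 mm from where it first stood, within the hole's play.
- **Tray:** I hooked the closed fingers behind the bar instead of gripping it, and pulled until it stalled at about 7 N. I then backed off and lifted clear.

**Last checks:**
- The top view puts the bar 79 mm out from its shut position, against the 80 mm stop and a roughly 2 mm calibration error.
- The mug, glue bottle and adapter appear at the same pixels as at the start.
- The robot touches nothing.
- The side and top cameras differed by 2–4 mm on some positions, including the pin's top, so I aligned the pin with its two holes from where they lay relative to each other in each picture.

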